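# Release a filter cassette from its spring finger and move it to the rinse dock

## Task

Free the filter cassette in the grey housing: lift its spring-loaded hold-down finger, swing it well aside and let it down again, then draw the cassette out and set it down flat on the rubber mat and let go. Take it again by its other end and slide it into the white rinse dock, pocket end first, until it gently meets the end stop without shoving the stop along, and let go. Keep the cassette level, leave the finger swung aside and leave the other things on the bench alone.

Things in the scene. Friction and masses are not known exactly. Their poses are not given: they have to be found in the camera images.
- housing: Fixed grey filter housing, a roofed channel 76 mm wide, 49 high, 130 long, closed at the back. Origin on the bench under the middle of its mouth; +y runs in, -y is the way the cassette comes out. Channel 58 mm wide, floor 8 mm and ceiling 43 mm above the bench; a sill of floor height, 44 mm wide, sticks 60 mm out of the mouth. The finger's post stands on the roof, 45 mm in from the mouth.
- finger_grip (a point): Centre of the steel finger's black grip bar: 50 mm long (point y), 14 thick (x), 26 high, on the post's vertical axis, 85 mm above the bench at the start. Below the bar 11 mm are free above the flat hub (28 mm across) and arm. The point turns with the finger; the arm runs from the post along point -y. Pull the bar up to lift the finger, turn it about the vertical to swing the arm.
- finger_tip (a point): Underside of the prong at the arm's end, 80 mm from the post's axis. The prong is 10 x 10 mm, points down and stands in the cassette's pocket, pressed on the pocket's floor; it bars the cassette from being drawn out and cannot be swung while it stands in the pocket.
- finger_lift (a joint): Height of the sprung finger in m: about 0 at the start (to 1.5 mm below), prong on the pocket's floor; it must rise 8 mm to leave the pocket and meets its top stop at 0.018. A spring pulls it down: about 10 N of lift starts it, about 19 N holds it at the top. Let go when aside, it drops to -0.003.
- finger_turn (a joint): Swing of the finger about the vertical post in rad: 0 at the start (arm along the housing's -y, over the cassette), positive anticlockwise seen from above (towards the housing's +x side), up to 1.6. Light friction; it stays where it is left. Well aside means more than 1.1.
- cassette_center (a point): Centre (half-way up) of the grey plastic filter cassette, a flat box 54 mm wide (x), 150 mm long (y), 30 mm high (z), 175 to 350 g. Its -y end is the front, with a pocket in the top (20 x 18 mm, 8 mm deep, centred 20 mm from the front face). At the start it lies in the housing on the channel's floor, front 55 mm sticking out of the mouth, centre 23 mm above the bench.
- cassette_nose (a point): Middle of the cassette's front face (the pocket end), 75 mm ahead of its centre along its -y.
- mat: Fixed flat black rubber mat, 130 mm (x) by 180 mm (y), 4 mm thick; origin under its centre. The cassette is to lie flat on it, its centre within 50 mm of the mat's.
- dock: Fixed white rinse dock, a roofed channel 76 mm wide, 49 high, 110 long. Origin on the bench under the middle of its mouth; -y runs in, +y out. Channel 58 mm wide, floor 8 mm, ceiling 43 mm above the bench; flared cheeks 15 mm long before the mouth, 70 mm wide entry; a sill of floor height, 44 mm wide, sticks out 60 mm. Cassette goes in pocket end first, its y along the dock's y.
- stop_face (a point): Middle of the front face of the steel end stop in the dock's channel, facing the mouth (+y, as the dock's). It stands 65 to 85 mm in from the mouth, so that much of the cassette ends up inside and it must be held near its other end. Only friction holds the stop: a push above about 35 N shoves it along.
- bottle: White bottle, 56 mm in diameter, 130 mm high, standing on the bench; origin under its centre. Leave it alone.
- elbow: Grey pipe elbow, about 60 mm wide, 70 mm high; origin under its upright part. Leave it alone.
- brush: Flat brush lying on the bench beyond the dock; leave it alone.
Not all that is in view belongs to the job. What is shaped like the dock but purple is not meant.

How it is judged (in metres and radians):
On the way, in this order (a step that is already met when the one before it is completed fails the run):
1. the finger is lifted so that its prong leaves the pocket, before it is swung (lifted more than 7 mm, turned less than 0.25 rad) (value of joint finger_lift above 0.007 m and value of joint finger_turn below 0.25 rad), for 0.05 s.
2. the finger is swung aside by more than 1.1 rad and let down again (value of joint finger_turn above 1.1 rad and value of joint finger_lift below 0.004 m), for 0.2 s.
3. the cassette lies flat on the mat (its centre within 50 mm of the mat's), let go and at rest (horizontal distance between cassette_center and mat below 0.05 m and height (world z) of cassette_center below 0.023 m and angle between cassette_center's own z axis and vertical below 0.06 rad and contact force between the fingers and cassette below 0.1 N and linear speed of cassette below 0.02 m/s), for 0.2 s.
At the end, for the whole second after the job is handed in: the cassette lies level in the dock's channel, pocket end inside and within 5 mm of the end stop, lined up with the channel, released and at rest; the finger is still swung aside by more than 1.1 rad (y of cassette_nose in the frame of stop_face below 0.005 m and x of cassette_nose in the frame of dock between -0.005 and 0.005 m and z of cassette_center in the frame of dock between 0.019 and 0.026 m and angle between the y axis of cassette_center and the y axis of dock, either way round below 0.07 rad and angle between cassette_center's own z axis and vertical below 0.06 rad and linear speed of cassette below 0.01 m/s and value of joint finger_turn above 1.1 rad); the robot touches nothing.
It fails at once if the end stop shoved along by more than 5 mm (distance of stop_face from where it was at the start of the episode above 0.005 m).
It fails at once if the cassette tipped more than 0.5 rad (angle between cassette_center's own z axis and vertical above 0.5 rad).
It fails at once if the bottle, pipe elbow or brush moved more than 30 mm (distance of any of bottle, elbow, brush from where it was at the start of the episode above 0.03 m).
It also fails if it takes over 72 s, if anything falls off the work surface, if the arm or the gripper's body presses on something with over 40 N, if the wrist force passes 120 N, or if a joint passes its speed limit or range.

## Robot

A 6-joint arm with a two-finger parallel gripper is mounted at the origin on the work surface. World frame = base frame: x ahead of the robot, y to its left, z up, the work surface at z = 0. Lengths are in mm, angles in rad, forces in N, time in s.
With the tool pointing down it reaches from about 300 to 875 mm from the base axis. Payload 6.4 kg.
Tool frame: the origin (TCP) lies midway between the tips of the shut fingers; the grasp point (between the pads) lies 19 mm behind it (grip_depth is the distance from the TCP to the grasp point, in mm); z points along the fingers, y is the direction in which the jaws open and shut (so a half turn about z gives the same grasp; the last joint's range is limited). The gripper opens to 85 mm and grips with 20 to 120 N. Pads are 22 mm wide; open, the fingers measure 114 mm over their backs; the gripper's body (76 mm by 85 mm) begins 54 mm behind the grasp point. The pads swing forward as they close: fully open they stand 13 mm farther back than shut.
Start: joints at [-1.537, 0.181, 1.607, -0, 1.354, -0.206], TCP at [136.583, -558.557, 231.288] pointing down, gripper open.
Joint ranges: [-2.99, 2.99], [-0.89, 2.07], [0.3, 2.58], [-1.14, 4.28], [0, 2.63], [-3.12, 3.12]. Speed limits (rad/s): [2.57, 2.57, 3.01, 3.14, 3.14, 3.14].

## Interface

Orientations are given as a rotation vector (axis times angle).
In Python, from bench import * gives the robot as it stands.
- The arm moves only by the tool play_rows, never from a script. Its argument "commands" is a list of rows, each an object with "xyz": the shift along the tool's x, y, z in m, a list of three; "yaw": the turn about the tool's z in rad. A call has 1 to 20 rows; each row shifts and turns the pose as measured when the row begins, along the tool's axes as they then stand; what a row does not reach is not made up. A row lasts 1/10 s, in which the tool goes at most 50 mm and 8.59 degrees, less where a joint would pass 70% of its speed; a pose out of reach is approached as far as the arm can. A call with a gripper value outside its range is refused whole. "claw" is the opening, from 0 (shut) to 1 (fully open), set as the call begins (left out, the last holds). The fingers move at their own pace and stop on an object; the grip force is fixed at half the most. Time passes only in rows, so rows that do not move let the fingers close. It gives the time, the measured TCP pose, the force and the opening at its end, in the units of the state.
- get_obs(): the state, without advancing time (a new reading comes with each control period).
- camera(name): name is "scene" or "top" or "wrist"; returns (picture, depth): 400x640x3 uint8, red, green, blue; 400x640 float32, mm along the optical axis (not along the pixel's ray), 0 where there is no reading.
- camera_model(name): a dict with "intrinsics" (3x3 intrinsics, pixels), "T" (4x4, takes a point from camera to world coordinates); the wrist camera has in their place "mount" (4x4, takes a point from camera to tool coordinates, whose origin is the TCP and whose axes are the flange's). Camera axes: x right, y up, looking along -z (the intrinsics and any distortion apply to the point x, -y, -z); pixel columns grow to the right and rows downward; lengths in mm; the calibration is good to about 2 mm. A picture is of the moment at which its call begins: read the wrist's pose just before it. camera_model takes no time and is no camera call.
- hand_in(): hands the job in, once; it reports no verdict.
The state is a dict: "clock": time; "joint_pos": joint angles; "qvel": joint speeds; "joint_torque": joint torques, N m; "ee_pos": TCP position; "tool_rot": TCP orientation; "contact_force": force on the tool from outside, world axes, zero at the start; "wrist_torque": the same for the moment, N m; "width": opening from 0.0 (shut) to 1.0 (fully open).
Only numpy, scipy, OpenCV 4.12 (cv2) and the standard library are available. Lean on these libraries where they do the work, as an engineer would, in place of code of your own. Each camera call takes 0.05 s, during which the arm holds its last target.

## Working session

There is one attempt and no reset: what is moved stays moved. The work goes in short steps, Python scripts to look and compute and a tool call to move; the robot and the scene stay as the last step left them, time stands still between calls to the robot, and variables do not carry over. Pictures are saved under pics/ and viewed, and the job is handed in when it is done.

Besides the shell and the picture viewer there is one more tool, called as a command line: name --argument value ..., lists and objects as JSON in quotes. play_rows: Moves the arm, as the interface text tells. Its arguments: {"type":"object","properties":{"commands":{"type":"array"},"claw":{"type":"number"}},"required":["commands"]}

```bash
ls; mkdir -p pics; cat > h.py <<'E'
from bench import *
import numpy as np, cv2
from scipy.spatial.transform import Rotation as R
def save(n,im): cv2.imwrite('pics/'+n+'.png',cv2.cvtColor(im,cv2.COLOR_RGB2BGR))
def world(name,depth=None,obs=None):
    m=camera_model(name); K=np.array(m['intrinsics'])
    if 'T' in m: T=np.array(m['T'])
    else:
        W=np.eye(4); W[:3,:3]=R.from_rotvec(obs['tool_rot']).as_matrix(); W[:3,3]=obs['ee_pos']
        T=W@np.array(m['mount'])
    return K,T
def pts(name,depth,obs=None):
    K,T=world(name,obs=obs)
    v,u=np.mgrid[0:depth.shape[0],0:depth.shape[1]]
    x=(u-K[0,2])/K[0,0]*depth; y=(v-K[1,2])/K[1,1]*depth
    P=np.stack([x,-y,-depth,np.ones_like(x)],-1)@T.T
    P=P[...,:3]; P[depth<=0]=np.nan
    return P
E
python3 - <<'E'
from h import *
o=get_obs();print({k:np.round(v,4) for k,v in o.items()})
for n in ['scene','top','wrist']:
    o=get_obs();im,d=camera(n);save(n+'0',im);np.savez('pics/'+n+'0.npz',im=im,d=d,p=o['ee_pos'],r=o['tool_rot'])
    m=camera_model(n);print(n,{k:np.round(v,3).tolist() for k,v in m.items()})
E
```

```text
pics
{'clock': np.float64(0.0), 'joint_pos': array([-1.5373,  0.1815,  1.608 , -0.    ,  1.3538, -0.2063]), 'qvel': array([-0.0003,  0.0018, -0.    ,  0.0005, -0.0019,  0.0004]), 'joint_torque': array([ 3.00000e-04, -4.44876e+01, -3.51332e+01, -3.00000e-04,
        9.30000e-03,  0.00000e+00]), 'ee_pos': array([ 136.5602, -557.9849,  230.3912]), 'tool_rot': array([-3.1173e+00, -3.7550e-01, -2.0000e-04]), 'contact_force': array([ 0.4623, -0.0283,  0.0077]), 'wrist_torque': array([-0.0356,  0.0337,  0.0174]), 'width': np.float64(0.9974)}
scene {'intrinsics': [[390.379, 0.0, 326.062], [0.0, 390.379, 197.042], [0.0, 0.0, 1.0]], 'T': [[0.721, -0.597, 0.351, 818.25], [0.693, 0.614, -0.378, -326.218], [0.011, 0.516, 0.857, 776.053], [0.0, 0.0, 0.0, 1.0]]}
top {'intrinsics': [[413.141, 0.0, 317.268], [0.0, 413.141, 202.694], [0.0, 0.0, 1.0]], 'T': [[-0.013, 0.994, -0.111, 410.823], [-1.0, -0.015, -0.016, -15.214], [-0.017, 0.111, 0.994, 1180.466], [0.0, 0.0, 0.0, 1.0]]}
wrist {'intrinsics': [[295.899, 0.0, 314.457], [0.0, 295.899, 195.66], [0.0, 0.0, 1.0]], 'mount': [[0.0, 0.959, 0.282, 71.726], [1.0, -0.0, -0.0, 0.15], [0.0, 0.282, -0.959, -142.738], [0.0, 0.0, 0.0, 1.0]]}
```

View pics/scene0.png

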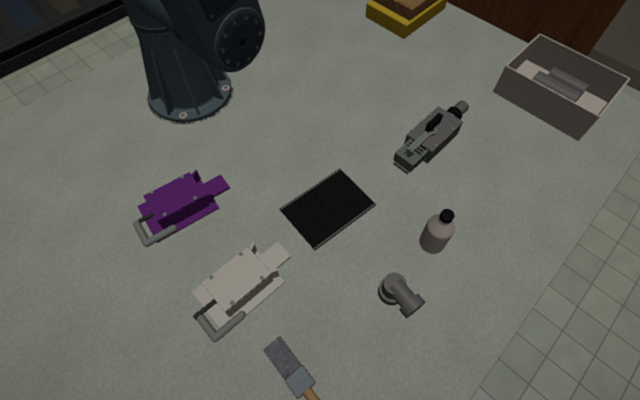

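View pics/top0.png

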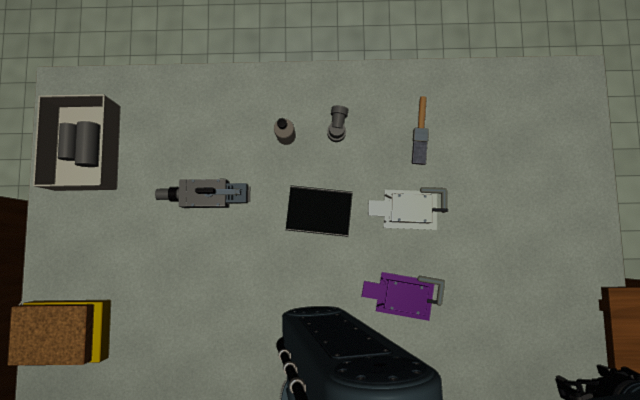

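View pics/wrist0.png

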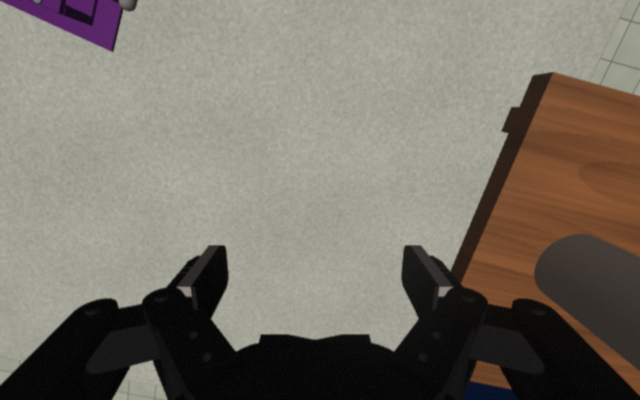

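The top view shows these candidates: grey housing with cassette at (205,193), white dock at (405,209), purple look-alike at (403,296) which is not meant, mat at (319,211), bottle at (284,130), elbow at (338,122) and brush at (420,135). Going by the description I choose the grey housing and the white dock. Next I'll check close crops and measure.

```bash
cat > a.py <<'E'
from h import *
z=np.load('pics/top0.npz');im,d=z['im'],z['d']
a=cv2.resize(im[165:225,145:265],None,fx=6,fy=6,interpolation=cv2.INTER_CUBIC)
b=cv2.resize(im[170:245,355:460],None,fx=6,fy=6,interpolation=cv2.INTER_CUBIC)
save('c1',a);save('c2',b)
P=pts('top',d)
for (u,v) in [(162,194),(190,193),(205,190),(205,182),(222,203),(232,193),(237,193),(242,200),(244,193),(319,211),(290,190),(376,208),(400,209),(430,195),(300,260)]:
    print((u,v),P[v,u].round(1))
zs=np.load('pics/scene0.npz');save('c3',cv2.resize(zs['im'][90:180,380:480],None,fx=7,fy=6,interpolation=cv2.INTER_CUBIC))
E
python3 a.py
```

```text
(162, 194) [569.  436.8  41.9]
(190, 193) [569.4 355.3  50.5]
(205, 190) [570.1 299.6  98.7]
(205, 182) [600.3 315.1  46.9]
(222, 203) [540.9 267.5  43.8]
(232, 193) [566.7 236.9  57.1]
(237, 193) [565.6 221.7  63.6]
(242, 200) [549.3 213.1  37.4]
(244, 193) [568.9 207.5  37.9]
(319, 211) [518.1  -1.4   6.7]
(290, 190) [580.5  81.5   2.2]
(376, 208) [ 524.6 -164.3    3.2]
(400, 209) [ 516.4 -224.    49.1]
(430, 195) [ 554.5 -308.9   44. ]
(300, 260) [380.   54.5  -1.2]
```

View pics/c1.png

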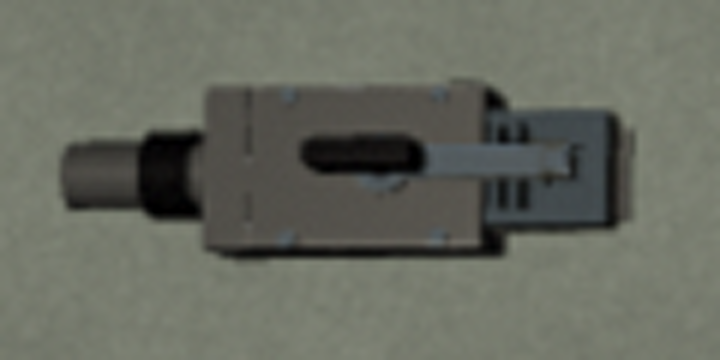

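View pics/c2.png

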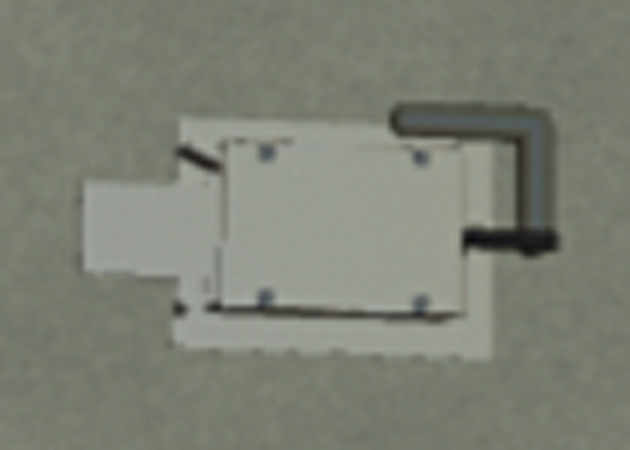

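View pics/c3.png

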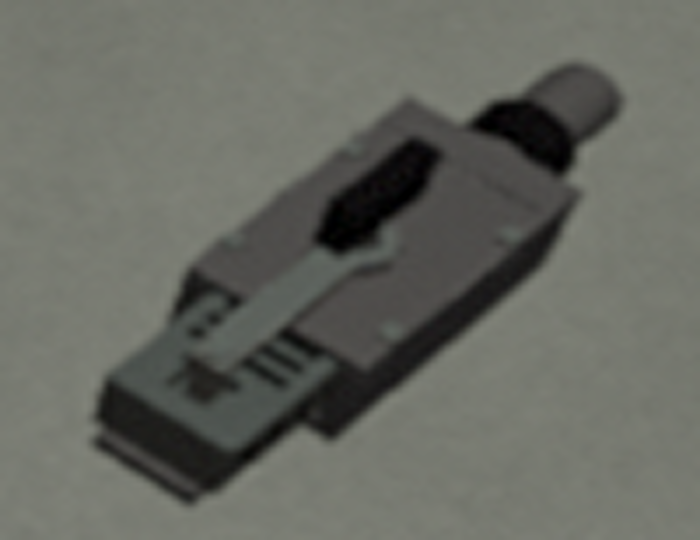

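The crops confirm the choice. The finger's arm runs over the cassette along world -y, its black grip bar is at about (570,300), and the dock's sill points toward +y. Next I'll move over the housing for a close look.

play_rows --commands '[{"xyz": [0.031, -0.035, 0], "yaw": 0}, {"xyz": [0.031, -0.035, 0], "yaw": 0}, {"xyz": [0.031, -0.035, 0], "yaw": 0}, {"xyz": [0.031, -0.035, 0], "yaw": 0}, {"xyz": [0.031, -0.035, 0], "yaw": 0}, {"xyz": [0.031, -0.035, 0], "yaw": 0}, {"xyz": [0.031, -0.035, 0], "yaw": 0}, {"xyz": [0.031, -0.035, 0], "yaw": 0}, {"xyz": [0.031, -0.035, 0], "yaw": 0}, {"xyz": [0.031, -0.035, 0], "yaw": 0}, {"xyz": [0.031, -0.035, 0], "yaw": 0}, {"xyz": [0.031, -0.035, 0], "yaw": 0}, {"xyz": [0.031, -0.035, 0], "yaw": 0}, {"xyz": [0.031, -0.035, 0], "yaw": 0}, {"xyz": [0.031, -0.035, 0], "yaw": 0}, {"xyz": [0.031, -0.035, 0], "yaw": 0}, {"xyz": [0.031, -0.035, 0], "yaw": 0}, {"xyz": [0.031, -0.035, 0], "yaw": 0}]' --claw 1

```text
clock: 1.95
ee_pos: [540.7, 212.3, 229.7]
tool_rot: [-3.121, -0.36, -0.007]
contact_force: [1.2, 0.0, 0.2]
width: 1.0
```

play_rows --commands '[{"xyz": [0, 0, 0], "yaw": -0.149}, {"xyz": [0, 0, 0], "yaw": -0.149}, {"xyz": [0, 0, 0], "yaw": -0.149}, {"xyz": [0, 0, 0], "yaw": -0.149}, {"xyz": [0, 0, 0], "yaw": -0.149}, {"xyz": [0, 0, 0], "yaw": -0.149}, {"xyz": [0, 0, 0], "yaw": -0.149}, {"xyz": [0, 0, 0], "yaw": -0.149}, {"xyz": [0, 0, 0], "yaw": -0.149}, {"xyz": [0, 0, 0], "yaw": 0}]'

```text
clock: 2.95
ee_pos: [539.3, 219.8, 223.1]
tool_rot: [-2.201, -2.235, 0.005]
contact_force: [0.7, 1.0, -0.0]
width: 0.999
```

```bash
cat >> h.py <<'E'
def shot(name,tag):
    o=get_obs();im,d=camera(name);save(tag,im);np.savez('pics/'+tag+'.npz',im=im,d=d,p=o['ee_pos'],r=o['tool_rot'])
    return o,im,d
def psi(o):
    M=R.from_rotvec(o['tool_rot']).as_matrix(); return np.arctan2(M[1,0],M[0,0])
def st():
    o=get_obs();print('t',o['clock'].round(2),'p',o['ee_pos'].round(1),'psi',psi(o).round(4),'tz',R.from_rotvec(o['tool_rot']).as_matrix()[:,2].round(3),'F',o['contact_force'].round(1),'w',o['width'].round(3),'q',o['joint_pos'].round(2));return o
def totool(o,d): # world delta mm -> tool m
    return (R.from_rotvec(o['tool_rot']).as_matrix().T@np.array(d,float)/1000).round(4)
def ray(K,T,u,v,z):
    dd=T[:3,:3]@np.array([(u-K[0,2])/K[0,0],-(v-K[1,2])/K[1,1],-1]); o=T[:3,3]
    return o+dd*(z-o[2])/dd[2]
E
python3 - <<'E'
from h import *
st();shot('wrist','w1')
E
```

```text
Traceback (most recent call last):
  File "h.py", line 25, in st
    o=get_obs();print('t',o['clock'].round(2),'p',o['ee_pos'].round(1),'psi',psi(o).round(4),'tz',R.from_rotvec(o['tool_rot']).as_matrix()[:,2].round(3),'F',o['contact_force'].round(1),'w',o['width'].round(3),'q',o['joint_pos'].round(2));return o
                          ^^^^^^^^^^^^^^^^
AttributeError: 'float' object has no attribute 'round'
```

```bash
sed -i "s/o\['clock'\].round(2)/round(float(o['clock']),2)/; s/o\['width'\].round(3)/round(float(o['width']),3)/" h.py
python3 - <<'E'
from h import *
st();shot('wrist','w1')
E
```

```text
t 2.95 p [539.3 219.8 223.1] psi 1.5861 tz [-0.005  0.001 -1.   ] F [ 0.7  1.  -0. ] w 0.999 q [0.18 0.21 1.59 0.   1.35 0.17]
```

View pics/w1.png

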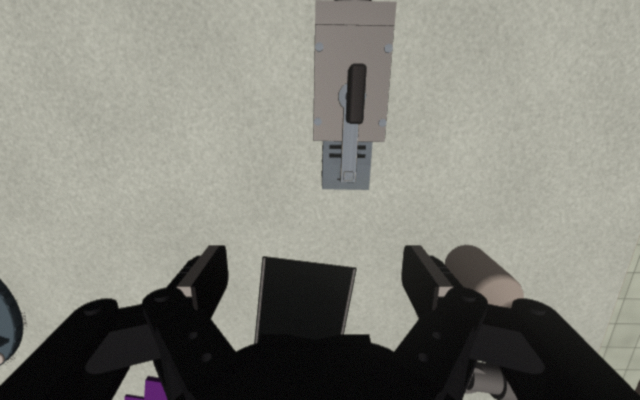

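The wrist view shows the housing roof between about (316,2) and (387,141), the bar's top centred near (356,93), the cassette front edge at v≈189 and the prong end near (348,177). I'll turn these into positions.

```bash
cat > b.py <<'E'
from h import *
import sys
tag=sys.argv[1]
z=np.load(f'pics/{tag}.npz');im,d=z['im'],z['d'];o=dict(ee_pos=z['p'],tool_rot=z['r'])
K,T=world('wrist',obs=o)
save(tag+'c',cv2.resize(im[0:205,280:420],None,fx=4,fy=4*0.7,interpolation=cv2.INTER_CUBIC))
P=pts('wrist',d,o)
hsv=cv2.cvtColor(im,cv2.COLOR_RGB2HSV)
# bar: dark pixels in region
reg=np.zeros(d.shape,bool);reg[0:200,290:420]=1
g=im.max(2)
m=((g<50)&reg&(P[...,2]>75)).astype(np.uint8)
c=max(cv2.findContours(m,0,2)[0],key=cv2.contourArea)
r=cv2.minAreaRect(c);print('bar rect px',r)
zb=np.nanmedian(P[...,2][m>0]);print('bar top z',zb)
b=cv2.boxPoints(r);W=np.array([ray(K,T,u,v,98) for u,v in b]);print(W.round(1),'center',W.mean(0).round(1))
# roof plane by depth
m2=((P[...,2]>40)&(P[...,2]<58)&reg)
m2=cv2.morphologyEx(m2.astype(np.uint8),cv2.MORPH_OPEN,np.ones((3,3)))
m2=cv2.morphologyEx(m2.astype(np.uint8),cv2.MORPH_CLOSE,np.ones((21,21)))
c=max(cv2.findContours(m2,0,2)[0],key=cv2.contourArea)
Q=np.array([ray(K,T,u,v,49)[:2] for u,v in c[:,0]],np.float32)
r=cv2.minAreaRect(Q);print('roof world',r,cv2.boxPoints(r).round(1).tolist())
E
python3 b.py w1
```

```text
bar rect px ((355.42645263671875, 93.47132110595703), (16.978790283203125, 57.62800979614258), 2.8624050617218018)
bar top z 95.57744428254335
[[565.  280.7  98. ]
 [565.3 327.4  98. ]
 [579.5 326.9  98. ]
 [580.  280.2  98. ]] center [572.5 303.8  98. ]
roof world ((574.0758666992188, 324.7095642089844), (130.7085418701172, 75.94841003417969), 89.80165100097656) [[535.9000244140625, 259.5], [611.7999877929688, 259.20001220703125], [612.2999877929688, 389.8999938964844], [536.2999877929688, 390.20001220703125]]
```

View pics/w1c.png

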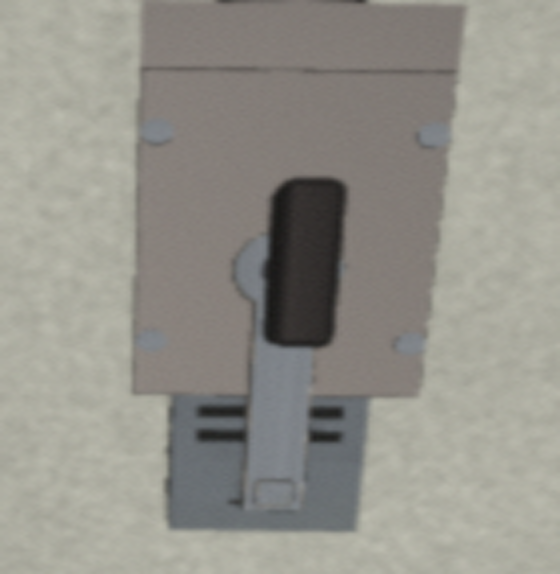

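The roof is centred at (574.1, 324.7), aligned to y within 0.3°, with its mouth at y≈259.4. That puts the post at about (574, 304), which agrees with the bar's (572.5, 303.8). I'll approach above the bar.

play_rows --commands '[{"xyz": [0.03, 0.012, 0.02], "yaw": -0.0}, {"xyz": [0.03, 0.012, 0.03], "yaw": 0}, {"xyz": [0.02, 0.008, 0.03], "yaw": 0.015}, {"xyz": [0.004, 0.002, 0.02], "yaw": 0}, {"xyz": [0, 0, 0], "yaw": 0}, {"xyz": [0, 0, 0], "yaw": 0}]'

```text
clock: 3.6
ee_pos: [574.8, 306.6, 121.0]
tool_rot: [-2.253, -2.187, 0.002]
contact_force: [-0.8, -0.7, -0.1]
width: 1.0
```

```bash
python3 - <<'E'
from h import *
o=st();o,im,d=shot('wrist','w2')
print(totool(o,np.array([573,304,66])-o['ee_pos']))
E
```

```text
t 3.6 p [574.8 306.6 121. ] psi 1.5413 tz [-0.002  0.001 -1.   ] F [-0.8 -0.7 -0.1] w 1.0 q [0.31 0.46 1.49 0.   1.2  0.34]
[-0.0026 -0.0016  0.055 ]
```

View pics/w2.png

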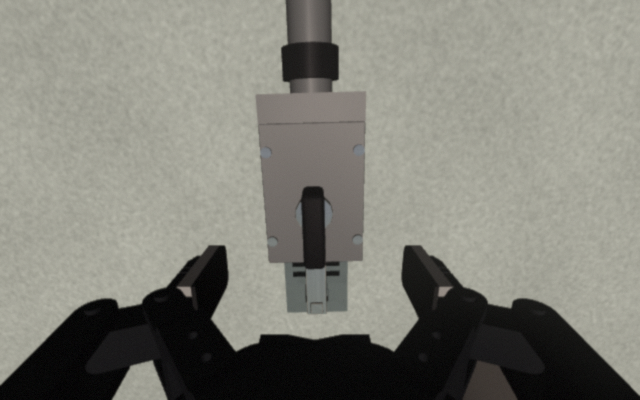

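The bar at (313,228) sits midway between the jaws (u≈315), so I'll descend around it.

play_rows --commands '[{"xyz": [-0.002, -0.001, 0.02], "yaw": -0.03}, {"xyz": [0, 0, 0.02], "yaw": 0}, {"xyz": [0, 0, 0.012], "yaw": 0}, {"xyz": [0, 0, 0], "yaw": 0}, {"xyz": [0, 0, 0], "yaw": 0}]'

```text
clock: 4.15
ee_pos: [578.3, 303.5, 76.5]
tool_rot: [2.225, 2.213, 0.015]
contact_force: [0.1, 0.7, 0.5]
width: 1.0
```

```bash
python3 - <<'E'
from h import *
o=st()
print(totool(o,np.array([573,304,66])-o['ee_pos']))
E
```

```text
t 4.15 p [578.3 303.5  76.5] psi 1.5654 tz [ 0.009  0.004 -1.   ] F [0.1 0.7 0.5] w 1.0 q [0.3  0.51 1.51 0.   1.11 0.31]
[ 0.0004 -0.0054  0.0105]
```

play_rows --commands '[{"xyz": [0, -0.0055, 0.008], "yaw": 0}, {"xyz": [0, 0, 0.003], "yaw": 0}, {"xyz": [0, 0, 0], "yaw": 0}]'

```text
clock: 4.45
ee_pos: [574.1, 303.9, 67.6]
tool_rot: [2.224, 2.21, 0.021]
contact_force: [-0.0, 0.3, 0.4]
width: 1.002
```

```bash
python3 - <<'E'
from h import *
o=st();st()
print(totool(o,np.array([573,304,66])-o['ee_pos']))
E
```

```text
t 4.45 p [574.1 303.9  67.6] psi 1.5646 tz [ 0.013  0.005 -1.   ] F [-0.   0.3  0.4] w 1.002 q [0.3  0.51 1.53 0.   1.09 0.31]
t 4.45 p [574.1 303.9  67.6] psi 1.5646 tz [ 0.013  0.005 -1.   ] F [-0.   0.3  0.4] w 1.002 q [0.3  0.51 1.53 0.   1.09 0.31]
[ 0.0001 -0.0011  0.0016]
```

play_rows --commands '[{"xyz": [0, -0.0005, 0.001], "yaw": 0}, {"xyz": [0, 0, 0], "yaw": 0}, {"xyz": [0, 0, 0], "yaw": 0}, {"xyz": [0, 0, 0], "yaw": 0}, {"xyz": [0, 0, 0], "yaw": 0}, {"xyz": [0, 0, 0], "yaw": 0}, {"xyz": [0, 0, 0], "yaw": 0}, {"xyz": [0, 0, 0], "yaw": 0}]' --claw 0

```text
clock: 5.25
ee_pos: [573.9, 304.3, 67.5]
tool_rot: [2.223, 2.211, 0.022]
contact_force: [0.3, 0.4, 0.6]
width: 0.153
```

```bash
python3 - <<'E'
from h import *
o=st();
E
```

```text
t 5.25 p [573.9 304.3  67.5] psi 1.5652 tz [ 0.014  0.005 -1.   ] F [0.3 0.4 0.6] w 0.153 q [0.3  0.51 1.53 0.   1.09 0.31]
```

The grip is firm on the 14 mm bar (width 0.153 ≈ 13 mm). Now I'll lift.

play_rows --commands '[{"xyz": [0, 0, -0.004], "yaw": 0}, {"xyz": [0, 0, -0.004], "yaw": 0}, {"xyz": [0, 0, -0.004], "yaw": 0}, {"xyz": [0, 0, -0.003], "yaw": 0}, {"xyz": [0, 0, 0], "yaw": 0}]'

```text
clock: 5.75
ee_pos: [573.8, 303.9, 77.1]
tool_rot: [2.227, 2.209, 0.023]
contact_force: [5.9, 2.7, -13.7]
width: 0.15
```

```bash
python3 - <<'E'
from h import *
o=st();shot('wrist','w3')
E
```

```text
t 5.75 p [573.8 303.9  77.1] psi 1.5631 tz [ 0.014  0.007 -1.   ] F [  5.9   2.7 -13.7] w 0.15 q [0.3  0.5  1.53 0.   1.1  0.31]
```

View pics/w3.png

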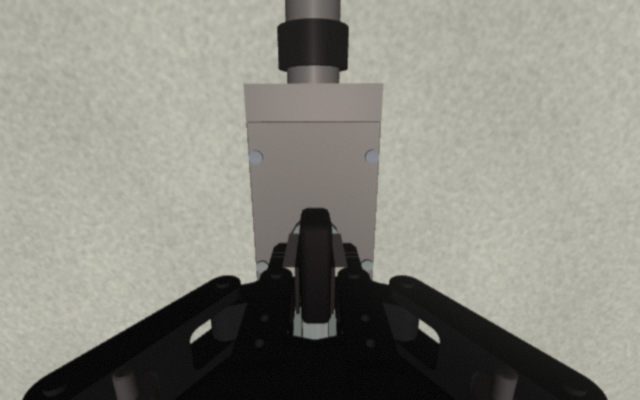

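The bar is held in the jaws and up 9.6 mm, with a spring force of 14 N as expected. I'll raise it a bit more, then swing.

play_rows --commands '[{"xyz": [0, 0, -0.004], "yaw": 0}, {"xyz": [0, 0, -0.003], "yaw": 0}, {"xyz": [0, 0, -0.001], "yaw": -0.05}, {"xyz": [0, 0, -0.001], "yaw": -0.1}, {"xyz": [0, 0, -0.001], "yaw": -0.1}, {"xyz": [0, 0, -0.001], "yaw": -0.1}]'

```text
clock: 6.4
ee_pos: [573.7, 303.9, 78.3]
tool_rot: [1.798, 2.57, 0.026]
contact_force: [8.0, 2.6, -13.7]
width: 0.15
```

```bash
python3 - <<'E'
from h import *
o=st()
print(totool(o,np.array([574,304.2,80])-o['ee_pos']))
E
```

```text
t 6.4 p [573.7 303.9  78.3] psi 1.9204 tz [ 0.013  0.011 -1.   ] F [  8.    2.6 -13.7] w 0.15 q [ 0.3   0.49  1.53  0.01  1.1  -0.05]
[ 0.0002  0.0004 -0.0017]
```

play_rows --commands '[{"xyz": [0, 0, -0.003], "yaw": -0.12}, {"xyz": [0, 0, -0.002], "yaw": -0.12}, {"xyz": [0, 0, -0.002], "yaw": -0.12}, {"xyz": [0, 0, -0.002], "yaw": -0.12}, {"xyz": [0, 0, -0.002], "yaw": -0.12}]'

```text
clock: 6.9
ee_pos: [573.7, 304.0, 81.0]
tool_rot: [0.927, 2.994, 0.026]
contact_force: [8.3, 2.2, -14.7]
width: 0.149
```

```bash
python3 - <<'E'
from h import *
o=st()
print(totool(o,np.array([574,304.2,80])-o['ee_pos']), 2.98-psi(o))
E
```

```text
t 6.9 p [573.7 304.   81. ] psi 2.5408 tz [ 0.012  0.014 -1.   ] F [  8.3   2.2 -14.7] w 0.149 q [ 0.3   0.49  1.53  0.01  1.11 -0.67]
[-0.0001  0.0003  0.001 ] 0.4392443343039454
```

play_rows --commands '[{"xyz": [0, 0, -0.001], "yaw": -0.12}, {"xyz": [0, 0, -0.001], "yaw": -0.12}, {"xyz": [0, 0, -0.001], "yaw": -0.12}, {"xyz": [0, 0, -0.001], "yaw": -0.06}, {"xyz": [0, 0, -0.001], "yaw": 0}]'

```text
clock: 7.4
ee_pos: [573.7, 304.0, 77.9]
tool_rot: [0.255, 3.122, 0.027]
contact_force: [7.8, 3.4, -12.5]
width: 0.155
```

```bash
python3 - <<'E'
from h import *
o=st();shot('wrist','w4')
E
```

```text
t 7.4 p [573.7 304.   77.9] psi 2.9788 tz [ 0.011  0.016 -1.   ] F [  7.8   3.4 -12.5] w 0.155 q [ 0.3   0.49  1.53  0.01  1.1  -1.12]
```

View pics/w4.png

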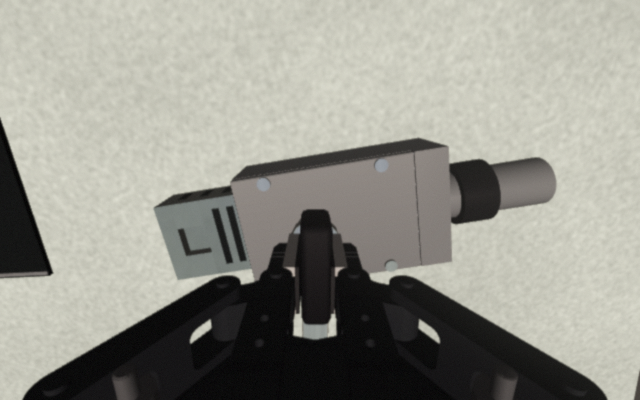

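The finger has swung by 1.41 rad and the pocket is free at (193,243). Now I'll lower it and release.

play_rows --commands '[{"xyz": [0, 0, 0.004], "yaw": 0}, {"xyz": [0, 0, 0.004], "yaw": 0}, {"xyz": [0, 0, 0.003], "yaw": 0}, {"xyz": [0, 0, 0], "yaw": 0}, {"xyz": [0, 0, 0], "yaw": 0}]'

```text
clock: 7.95
ee_pos: [574.1, 304.1, 66.4]
tool_rot: [0.257, 3.123, 0.026]
contact_force: [3.2, 0.7, -5.5]
width: 0.151
```

```bash
python3 - <<'E'
from h import *
o=st()
E
```

```text
t 7.95 p [574.1 304.1  66.4] psi 2.9772 tz [ 0.01   0.016 -1.   ] F [ 3.2  0.7 -5.5] w 0.151 q [ 0.3   0.51  1.53  0.01  1.08 -1.11]
```

play_rows --commands '[{"xyz": [0, 0, 0], "yaw": 0}, {"xyz": [0, 0, 0], "yaw": 0}, {"xyz": [0, 0, 0], "yaw": 0}, {"xyz": [0, 0, 0], "yaw": 0}, {"xyz": [0, 0, 0], "yaw": 0}, {"xyz": [0, 0, -0.02], "yaw": 0}, {"xyz": [0, 0, -0.03], "yaw": 0}, {"xyz": [0, 0, -0.04], "yaw": 0}, {"xyz": [0, 0, -0.03], "yaw": 0}, {"xyz": [0, 0, 0], "yaw": 0.14}, {"xyz": [0, 0, 0], "yaw": 0.14}, {"xyz": [0, 0, 0], "yaw": 0.14}, {"xyz": [0, 0, 0], "yaw": 0.14}, {"xyz": [0, 0, 0], "yaw": 0.14}, {"xyz": [0, 0, 0], "yaw": 0.14}, {"xyz": [0, 0, 0], "yaw": 0.14}, {"xyz": [0, 0, 0], "yaw": 0.14}, {"xyz": [0, 0, 0], "yaw": 0.14}, {"xyz": [0, 0, 0], "yaw": 0.14}]' --claw 1

```text
clock: 9.85
ee_pos: [573.0, 302.6, 194.6]
tool_rot: [-2.272, -2.164, -0.033]
contact_force: [0.1, -0.4, 0.7]
width: 1.001
```

```bash
python3 - <<'E'
from h import *
o=st();shot('wrist','w5');shot('top','t5');im=np.load('pics/t5.npz')['im']
save('t5c',cv2.resize(im[150:240,145:300],None,fx=5,fy=5))
E
```

```text
t 9.85 p [573.  302.6 194.6] psi 1.5222 tz [ 0.013  0.017 -1.   ] F [ 0.1 -0.4  0.7] w 1.001 q [0.3  0.36 1.46 0.01 1.3  0.34]
```

View pics/w5.png

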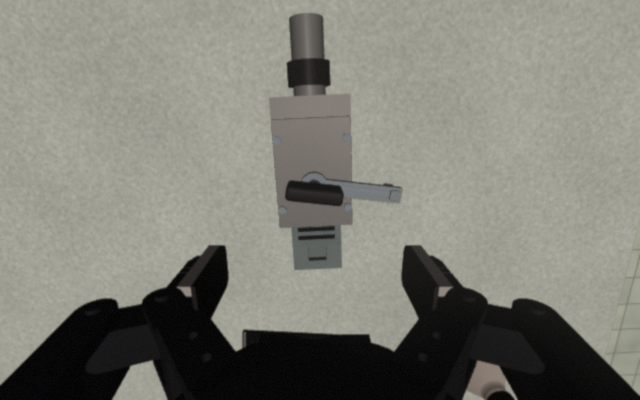

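The finger lies aside (arm end at (397,194)) and the cassette is exposed, front edge at v≈268 and sides at u≈293 to 341. I'll measure it.

```bash
python3 - <<'E'
from h import *
z=np.load('pics/w5.npz');im=z['im'];o=dict(ee_pos=z['p'],tool_rot=z['r']);K,T=world('wrist',obs=o)
save('w5c',cv2.resize(im[215:280,270:365],None,fx=8,fy=8,interpolation=cv2.INTER_CUBIC))
for u,v,zz in [(294.5,270,38),(341.5,267.5,38),(292,229,38),(340,226,38),(279,228,49),(352,224,49),(270,98,49),(350,95,49)]: print((u,v),ray(K,T,u,v,zz).round(1))
oo=get_obs();print(totool(oo,np.array([574,232,90])-oo['ee_pos']))
E
```

```text
(294.5, 270) [547.5 203.   38. ]
(341.5, 267.5) [600.7 203.2  38. ]
(292, 229) [548.1 252.7  38. ]
(340, 226) [600.3 253.4  38. ]
(279, 228) [535.6 258.9  49. ]
(352, 224) [612.  259.3  49. ]
(270, 98) [537.6 388.1  49. ]
(350, 95) [612.  387.1  49. ]
[-0.0723  0.0028  0.1034]
```

View pics/w5c.png

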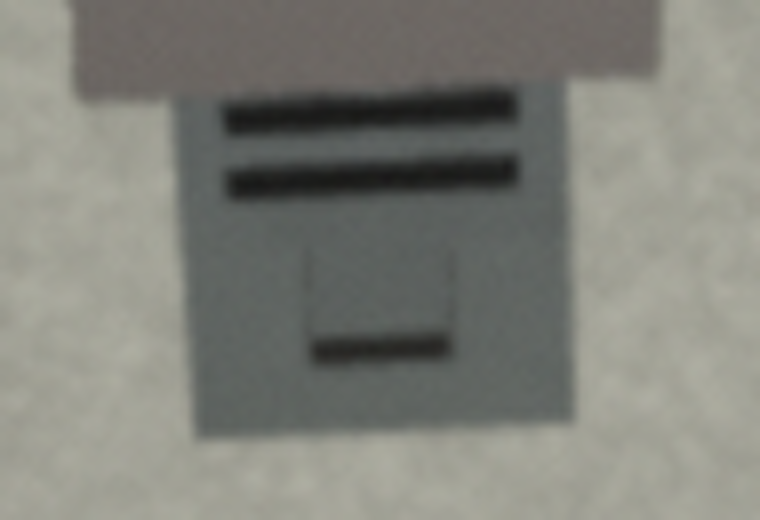

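play_rows --commands '[{"xyz": [-0.03, 0.001, 0], "yaw": -0.048}, {"xyz": [-0.03, 0.001, 0.01], "yaw": 0}, {"xyz": [-0.012, 0.0, 0.03], "yaw": 0}, {"xyz": [0, 0, 0.03], "yaw": 0}, {"xyz": [0, 0, 0.02], "yaw": 0}, {"xyz": [0, 0, 0], "yaw": 0}, {"xyz": [0, 0, 0], "yaw": 0}]'

```text
clock: 10.65
ee_pos: [577.3, 230.2, 103.5]
tool_rot: [2.18, 2.261, 0.041]
contact_force: [-0.2, 0.5, -0.2]
width: 1.001
```

```bash
python3 - <<'E'
from h import *
oo=st();print(totool(oo,np.array([574,231,3])-oo['ee_pos']))
E
```

```text
t 10.65 p [577.3 230.2 103.5] psi 1.6074 tz [ 0.018  0.018 -1.   ] F [-0.2  0.5 -0.2] w 1.001 q [0.18 0.4  1.6  0.02 1.11 0.14]
[-0.0008 -0.0051  0.1004]
```

play_rows --commands '[{"xyz": [-0.001, -0.005, 0.01], "yaw": 0.036}, {"xyz": [0, 0, 0.012], "yaw": 0}, {"xyz": [0, 0, 0.012], "yaw": 0}, {"xyz": [0, 0, 0.012], "yaw": 0}, {"xyz": [0, 0, 0.012], "yaw": 0}, {"xyz": [0, 0, 0], "yaw": 0}]'

```text
clock: 11.25
ee_pos: [577.4, 231.7, 47.1]
tool_rot: [2.208, 2.227, 0.052]
contact_force: [-1.2, 0.0, -0.7]
width: 0.999
```

```bash
python3 - <<'E'
from h import *
oo=st();print(totool(oo,np.array([574,231,3])-oo['ee_pos']));shot('wrist','w6')
E
```

```text
t 11.25 p [577.4 231.7  47.1] psi 1.5796 tz [ 0.027  0.02  -0.999] F [-1.2  0.  -0.7] w 0.999 q [0.18 0.48 1.63 0.02 1.   0.17]
[-0.0015 -0.0046  0.044 ]
```

View pics/w6.png

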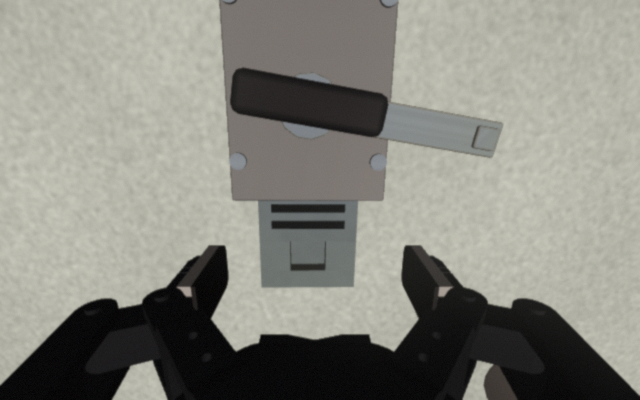

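The cassette is between the jaws with its side edges at u≈260 to 356, so the tool sits slightly to +x and I'll correct by -5 mm while descending.

play_rows --commands '[{"xyz": [-0.001, -0.005, 0.01], "yaw": 0.008}, {"xyz": [0, -0.001, 0.012], "yaw": 0}, {"xyz": [0, -0.001, 0.01], "yaw": 0}, {"xyz": [0, 0, 0.004], "yaw": 0}, {"xyz": [0, 0, 0], "yaw": 0}]'

```text
clock: 11.8
ee_pos: [571.8, 231.6, 9.0]
tool_rot: [2.217, 2.217, 0.054]
contact_force: [0.0, 0.1, 0.1]
width: 0.997
```

```bash
python3 - <<'E'
from h import *
oo=st();print(totool(oo,np.array([574,231,3])-oo['ee_pos']))
E
```

```text
t 11.8 p [571.8 231.6   9. ] psi 1.5712 tz [ 0.028  0.021 -0.999] F [0.  0.1 0.1] w 0.997 q [0.18 0.53 1.65 0.02 0.93 0.17]
[-0.0007  0.0021  0.0061]
```

play_rows --commands '[{"xyz": [0, 0.002, 0.005], "yaw": 0}, {"xyz": [0, 0, 0.001], "yaw": 0}, {"xyz": [0, 0, 0], "yaw": 0}]'

```text
clock: 12.1
ee_pos: [574.6, 231.8, 2.9]
tool_rot: [2.217, 2.217, 0.055]
contact_force: [0.5, 0.1, 0.6]
width: 1.001
```

play_rows --commands '[{"xyz": [0, 0, 0], "yaw": 0}, {"xyz": [0, 0, 0], "yaw": 0}, {"xyz": [0, 0, 0], "yaw": 0}, {"xyz": [0, 0, 0], "yaw": 0}, {"xyz": [0, 0, 0], "yaw": 0}, {"xyz": [0, 0, 0], "yaw": 0}]' --claw 0.4

```text
clock: 12.7
ee_pos: [575.6, 231.8, 4.1]
tool_rot: [2.216, 2.216, 0.058]
contact_force: [1.2, -0.5, -0.9]
width: 0.624
```

```bash
python3 - <<'E'
from h import *
oo=st();shot('wrist','w7')
E
```

```text
t 12.7 p [575.6 231.8   4.1] psi 1.5711 tz [ 0.031  0.021 -0.999] F [ 1.2 -0.5 -0.9] w 0.624 q [0.18 0.54 1.64 0.02 0.92 0.17]
```

View pics/w7.png

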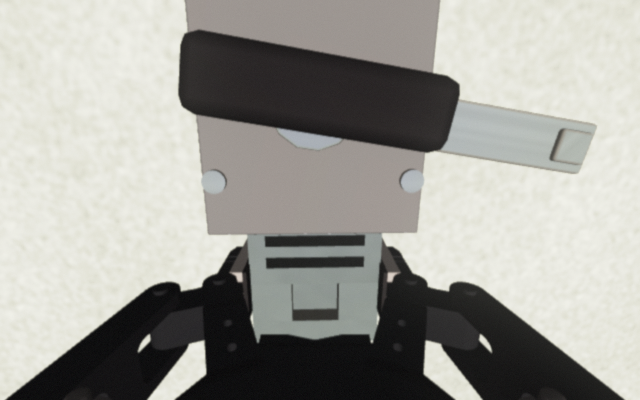

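The cassette is gripped (width 0.624 ≈ 53 mm). I'll get the mat and dock positions from the top view.

```bash
cat > c.py <<'E'
from h import *
z=np.load('pics/top0.npz');im,d=z['im'],z['d'];K,T=world('top')
g=im.max(2);reg=np.zeros(g.shape,bool);reg[175:250,275:365]=1
m=((g<60)&reg).astype(np.uint8)
c=max(cv2.findContours(m,0,2)[0],key=cv2.contourArea)
Q=np.array([ray(K,T,u,v,4)[:2] for u,v in c[:,0]],np.float32);r=cv2.minAreaRect(Q);print('mat',r)
P=pts('top',d);reg[:]=0;reg[170:250,360:460]=1
hsv=cv2.cvtColor(im,cv2.COLOR_RGB2HSV)
m=(reg&(g>105)&(P[...,2]>40)&(P[...,2]<57)).astype(np.uint8)
m=cv2.morphologyEx(m,cv2.MORPH_CLOSE,np.ones((5,5)))
c=max(cv2.findContours(m,0,2)[0],key=cv2.contourArea)
Q=np.array([ray(K,T,u,v,49)[:2] for u,v in c[:,0]],np.float32);r=cv2.minAreaRect(Q);print('dock',r,cv2.boxPoints(r).round(1).tolist())
m=(reg&(P[...,2]>25)&(P[...,2]<75));m[:,:]=m
print(P[209,365:450:4].round(0).tolist())
E
python3 c.py
```

```text
mat ((518.386474609375, -0.14014434814453125), (178.6768798828125, 125.64439392089844), 83.22559356689453)
dock ((519.7854614257812, -248.9210205078125), (124.97164916992188, 77.42192077636719), 87.30511474609375) [[478.20001220703125, -309.5], [555.5, -313.20001220703125], [561.4000244140625, -188.3000030517578], [484.1000061035156, -184.6999969482422]]
[[523.0, -133.0, -1.0], [522.0, -144.0, 7.0], [521.0, -155.0, 7.0], [521.0, -167.0, 7.0], [521.0, -178.0, 10.0], [521.0, -189.0, 9.0], [521.0, -201.0, 8.0], [517.0, -205.0, 47.0], [517.0, -216.0, 48.0], [516.0, -227.0, 50.0], [516.0, -238.0, 47.0], [516.0, -248.0, 53.0], [516.0, -260.0, 45.0], [516.0, -271.0, 48.0], [516.0, -281.0, 49.0], [516.0, -293.0, 47.0], [515.0, -303.0, 52.0], [517.0, -319.0, 31.0], [517.0, -330.0, 32.0], [517.0, -342.0, 27.0], [516.0, -352.0, 32.0], [519.0, -373.0, -1.0]]
```

play_rows --commands '[{"xyz": [-0.008, 0, 0], "yaw": 0}, {"xyz": [-0.012, 0, 0], "yaw": 0}, {"xyz": [-0.012, 0, 0], "yaw": 0}, {"xyz": [0, 0, 0], "yaw": 0}]'

```text
clock: 13.15
ee_pos: [576.0, 198.3, 4.1]
tool_rot: [2.215, 2.217, 0.061]
contact_force: [0.5, -0.8, -1.2]
width: 0.623
```

```bash
python3 - <<'E'
from h import *
oo=st()
E
```

```text
t 13.15 p [576.  198.3   4.1] psi 1.5719 tz [ 0.032  0.022 -0.999] F [ 0.5 -0.8 -1.2] w 0.623 q [0.13 0.52 1.67 0.02 0.91 0.11]
```

play_rows --commands '[{"xyz": [-0.015, 0, 0], "yaw": 0}, {"xyz": [-0.02, 0, 0], "yaw": 0}, {"xyz": [-0.02, 0, 0], "yaw": 0}, {"xyz": [-0.015, 0, 0], "yaw": 0}, {"xyz": [0, 0, 0], "yaw": 0}]'

```text
clock: 13.65
ee_pos: [576.4, 123.7, 3.5]
tool_rot: [2.217, 2.215, 0.064]
contact_force: [-0.1, -2.3, 2.6]
width: 0.621
```

```bash
python3 - <<'E'
from h import *
oo=st();shot('wrist','w8')
E
```

```text
t 13.65 p [576.4 123.7   3.5] psi 1.5702 tz [ 0.034  0.024 -0.999] F [-0.1 -2.3  2.6] w 0.621 q [-0.    0.49  1.73  0.03  0.89 -0.02]
```

View pics/w8.png

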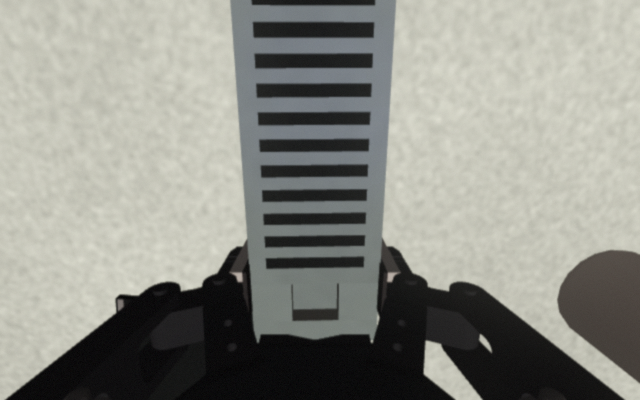

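The cassette is fully out and level between the jaws, with the pocket at (315,300). The bottle at the right is well clear. I'll lift a little and carry it to the mat at (518, 0).

play_rows --commands '[{"xyz": [0, 0, -0.006], "yaw": 0}, {"xyz": [0, 0, -0.006], "yaw": 0}, {"xyz": [-0.01, -0.004, 0], "yaw": 0}, {"xyz": [-0.02, -0.008, 0], "yaw": 0}, {"xyz": [-0.025, -0.01, 0], "yaw": 0}, {"xyz": [-0.03, -0.01, 0], "yaw": 0}, {"xyz": [-0.03, -0.01, 0], "yaw": 0}, {"xyz": [-0.025, -0.008, 0], "yaw": 0}, {"xyz": [-0.015, -0.004, 0], "yaw": 0}, {"xyz": [0, 0, 0], "yaw": 0}, {"xyz": [0, 0, 0], "yaw": 0}]'

```text
clock: 14.8
ee_pos: [515.2, -35.0, 8.6]
tool_rot: [2.207, 2.228, 0.056]
contact_force: [0.0, 0.3, -3.4]
width: 0.624
```

```bash
python3 - <<'E'
from h import *
oo=st();print(totool(oo,np.array([518,-46,3])-oo['ee_pos']))
shot('wrist','w9');shot('scene','s9')
im=np.load('pics/s9.npz')['im'];save('s9c',cv2.resize(im[80:330,180:480],None,fx=2.5,fy=2.4))
E
```

```text
t 14.8 p [515.2 -35.    8.6] psi 1.5805 tz [ 0.028  0.022 -0.999] F [ 0.   0.3 -3.4] w 0.624 q [-0.32  0.36  1.91  0.04  0.85 -0.35]
[-0.0111  0.0026  0.0054]
```

View pics/s9c.png

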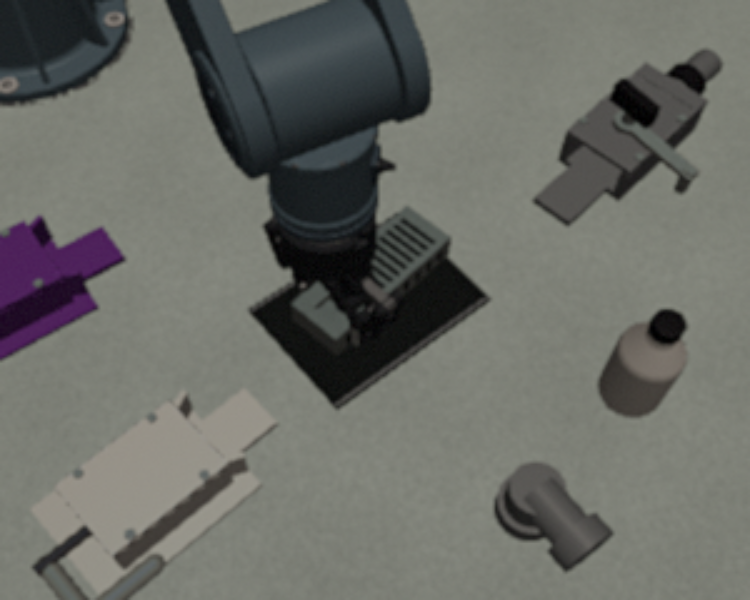

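View pics/w9.png

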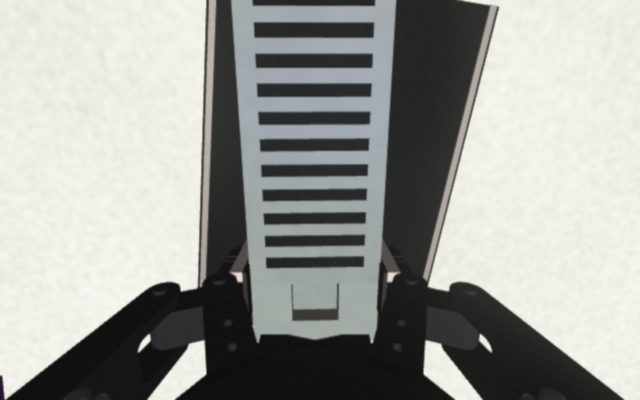

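It's over the mat and level. I'll lower slowly until light contact.

play_rows --commands '[{"xyz": [-0.005, 0.002, 0.003], "yaw": 0.01}, {"xyz": [-0.003, 0, 0.002], "yaw": 0}, {"xyz": [0, 0, 0.0015], "yaw": 0}, {"xyz": [0, 0, 0], "yaw": 0}]'

```text
clock: 15.3
ee_pos: [518.7, -41.0, 1.6]
tool_rot: [2.213, 2.222, 0.056]
contact_force: [-0.9, -0.9, -0.8]
width: 0.624
```

```bash
python3 - <<'E'
from h import *
oo=st()
E
```

```text
t 15.3 p [518.7 -41.    1.6] psi 1.5749 tz [ 0.029  0.022 -0.999] F [-0.9 -0.9 -0.8] w 0.624 q [-0.33  0.38  1.9   0.04  0.84 -0.36]
```

The vertical force dropped from 3.4 to 0.8 N, so it's resting on the mat. Releasing.

play_rows --commands '[{"xyz": [0, 0, 0], "yaw": 0}, {"xyz": [0, 0, 0], "yaw": 0}, {"xyz": [0, 0, 0], "yaw": 0}, {"xyz": [0, 0, 0], "yaw": 0}, {"xyz": [0, 0, 0], "yaw": 0}, {"xyz": [0, 0, -0.012], "yaw": 0}, {"xyz": [0, 0, -0.012], "yaw": 0}, {"xyz": [0, 0, -0.012], "yaw": 0}, {"xyz": [0, 0, -0.012], "yaw": 0}, {"xyz": [0, 0, -0.02], "yaw": 0}, {"xyz": [0, 0, -0.03], "yaw": 0}, {"xyz": [0, 0, -0.03], "yaw": 0}, {"xyz": [0, 0, -0.03], "yaw": 0}, {"xyz": [0, 0, 0], "yaw": 0}, {"xyz": [0, 0, 0], "yaw": 0}]' --claw 1

```text
clock: 16.8
ee_pos: [515.6, -44.7, 176.5]
tool_rot: [2.207, 2.215, 0.064]
contact_force: [-0.2, 0.6, 0.6]
width: 1.001
```

```bash
python3 - <<'E'
from h import *
oo=st();shot('wrist','w10')
E
```

```text
t 16.8 p [515.6 -44.7 176.5] psi 1.575 tz [ 0.039  0.019 -0.999] F [-0.2  0.6  0.6] w 1.001 q [-0.34  0.08  1.83  0.03  1.19 -0.35]
```

View pics/w10.png

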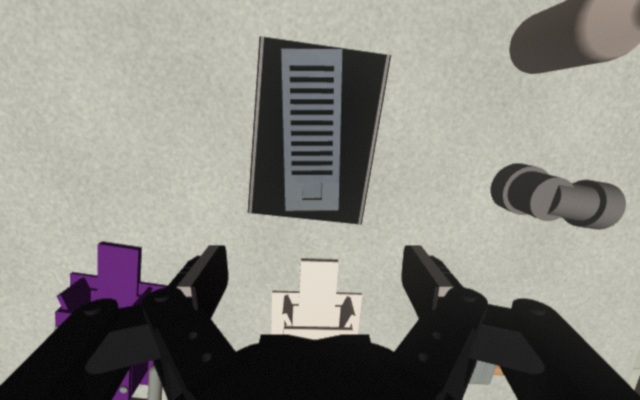

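The cassette lies flat on the mat, pocket end toward the dock at (313,190), tail end near (311,50). I'll look at the dock from above while here.

play_rows --commands '[{"xyz": [-0.04, 0, 0], "yaw": 0}, {"xyz": [-0.045, 0, 0], "yaw": 0}, {"xyz": [-0.045, 0, 0], "yaw": 0}, {"xyz": [-0.02, 0, 0], "yaw": 0}, {"xyz": [0, 0, 0], "yaw": 0}, {"xyz": [0, 0, 0], "yaw": 0}]'

```text
clock: 17.45
ee_pos: [513.5, -196.7, 167.9]
tool_rot: [2.21, 2.225, 0.063]
contact_force: [0.5, -0.2, 0.3]
width: 1.002
```

```bash
python3 - <<'E'
from h import *
oo=st();shot('wrist','w11')
E
```

```text
t 17.45 p [ 513.5 -196.7  167.9] psi 1.5778 tz [ 0.032  0.025 -0.999] F [ 0.5 -0.2  0.3] w 1.002 q [-0.6   0.18  1.75  0.04  1.21 -0.63]
```

View pics/w11.png

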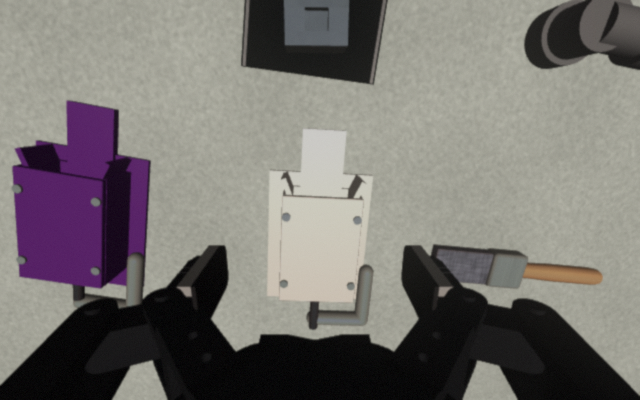

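The white dock's roof is at about (280-364, 196-302), with its sill at (324,160), and it lies slightly turned. I'll fit it, and the cassette's rear from the previous picture.

```bash
cat > e.py <<'E'
from h import *
z=np.load('pics/w11.npz');im,d=z['im'],z['d'];o=dict(ee_pos=z['p'],tool_rot=z['r']);K,T=world('wrist',obs=o);P=pts('wrist',d,o)
reg=np.zeros(d.shape,bool);reg[120:310,262:378]=1
g=im.min(2)
m=(reg&(P[...,2]>40)&(P[...,2]<58)).astype(np.uint8)
m=cv2.morphologyEx(m,cv2.MORPH_OPEN,np.ones((3,3)))
c=max(cv2.findContours(m,0,2)[0],key=cv2.contourArea)
def fit(c,zz,n):
    Q=np.array([ray(K,T,u,v,zz)[:2] for u,v in c[:,0]],np.float32);r=cv2.minAreaRect(Q);print(n,np.round(r[0],1),np.round(r[1],1),round(r[2],2),cv2.boxPoints(r).round(1).tolist())
fit(c,49,'dock roof')
vis=im.copy();cv2.drawContours(vis,[c],-1,(255,0,0),1)
# sill
m=(reg&(g>150)&(P[...,2]<20));m[172:]=0
c=max(cv2.findContours(m.astype(np.uint8),0,2)[0],key=cv2.contourArea);fit(c,8,'sill');cv2.drawContours(vis,[c],-1,(0,0,255),1)
save('w11c',cv2.resize(vis[110:320,250:390],None,fx=3.5,fy=2.8,interpolation=cv2.INTER_CUBIC))
z=np.load('pics/w10.npz');im,d=z['im'],z['d'];o=dict(ee_pos=z['p'],tool_rot=z['r']);K,T=world('wrist',obs=o);P=pts('wrist',d,o)
reg[:]=0;reg[30:220,265:360]=1
m=(reg&(im.max(2)>75)&(P[...,2]>20)&(P[...,2]<50)).astype(np.uint8);m=cv2.morphologyEx(m,cv2.MORPH_CLOSE,np.ones((13,13)))
c=max(cv2.findContours(m,0,2)[0],key=cv2.contourArea);fit(c,34,'cassette')
print('cass z',np.nanmedian(P[...,2][m>0]))
vis=im.copy();cv2.drawContours(vis,[c],-1,(255,0,0),1);save('w10c',cv2.resize(vis[20:230,240:400],None,fx=3,fy=2.8))
E
python3 e.py
```

```text
dock roof [ 522.3 -247.1] [125.9  77. ] 87.02 [[480.5, -308.0], [557.5, -312.0], [564.0, -186.3000030517578], [487.1000061035156, -182.3000030517578]]
sill [ 524.2 -157.5] [120.   51.8] 0.03 [[464.20001220703125, -131.60000610351562], [464.20001220703125, -183.39999389648438], [584.2000122070312, -183.39999389648438], [584.2000122070312, -131.5]]
cassette [518.2   5.7] [ 54. 150.] 0.1 [[491.1000061035156, 80.69999694824219], [491.3999938964844, -69.30000305175781], [545.4000244140625, -69.19999694824219], [545.0999755859375, 80.80000305175781]]
cass z 34.2063432621232
```

View pics/w11c.png

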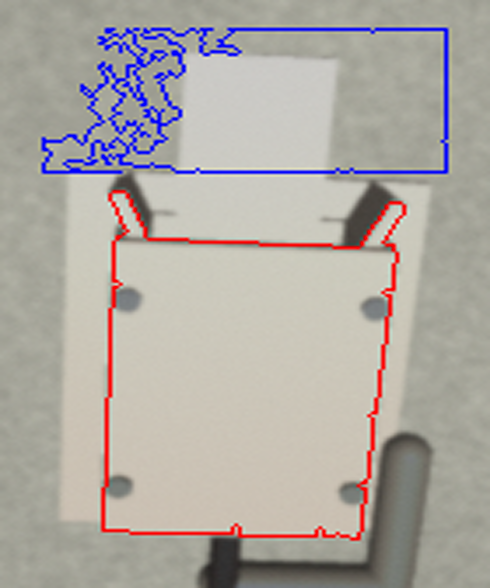

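View pics/w10c.png

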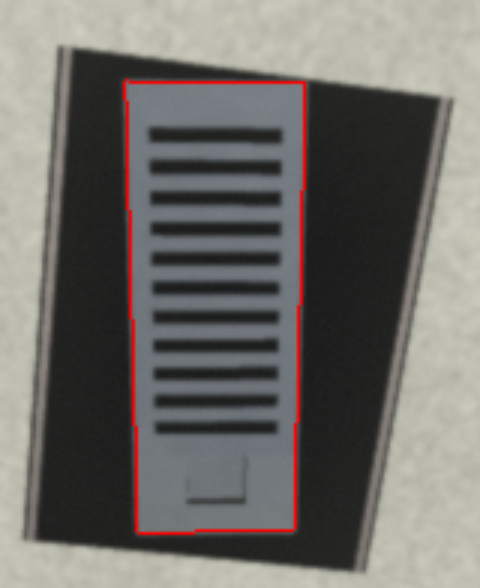

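Cassette fit is 54×150 mm at (518.2, 5.7), yaw 0.1°. The dock's axis is turned by 0.052 rad and the mouth middle is at about (524.7, -200). Before moving, I'll check the dock's centreline with hand-read edges.

```bash
python3 - <<'E'
from h import *
z=np.load('pics/w11.npz');o=dict(ee_pos=z['p'],tool_rot=z['r']);K,T=world('wrist',obs=o)
px=lambda a,b:(250+a/3.5,110+b/2.8)
for n,a,b,zz in [('roofFL',115,240,49),('roofFR',393,247,49),('roofBL',103,531,49),('roofBR',361,537,49),('sillL',187,55,8),('sillR',335,62,8),('sillbL',180,170,8),('sillbR',327,176,8)]:
    print(n,ray(K,T,*px(a,b),zz).round(1))
oo=get_obs();print(totool(oo,np.array([518,59,100])-oo['ee_pos']))
E
```

```text
roofFL [ 488.4 -199.    49. ]
roofFR [ 561.9 -201.6   49. ]
roofBL [ 482.6 -307.9   49. ]
roofBR [ 557.7 -311.6   49. ]
sillL [ 507.3 -141.4    8. ]
sillR [ 550.  -143.6    8. ]
sillbL [ 505.  -183.1    8. ]
sillbR [ 549.  -185.3    8. ]
[0.2535 0.0041 0.0743]
```

play_rows --commands '[{"xyz": [0.04, 0, 0], "yaw": 0}, {"xyz": [0.045, 0.002, 0], "yaw": 0}, {"xyz": [0.045, 0.002, 0], "yaw": 0}, {"xyz": [0.045, 0, 0.01], "yaw": 0}, {"xyz": [0.04, 0, 0.02], "yaw": 0}, {"xyz": [0.02, 0, 0.025], "yaw": 0}, {"xyz": [0, 0, 0.01], "yaw": 0}, {"xyz": [0, 0, 0], "yaw": 0}]'

```text
clock: 18.3
ee_pos: [513.7, 58.6, 106.5]
tool_rot: [2.199, 2.238, 0.064]
contact_force: [0.5, -0.8, 0.9]
width: 1.0
```

```bash
python3 - <<'E'
from h import *
oo=st();print(totool(oo,np.array([518,59,1.5])-oo['ee_pos']));shot('wrist','w12')
E
```

```text
t 18.3 p [513.7  58.6 106.5] psi 1.5888 tz [ 0.031  0.027 -0.999] F [ 0.5 -0.8  0.9] w 1.0 q [-0.14  0.18  1.88  0.04  1.05 -0.17]
[-0.0024  0.001   0.105 ]
```

View pics/w12.png

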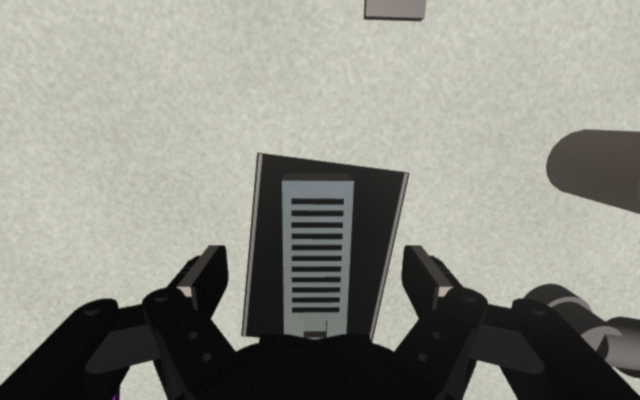

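The cassette's tail end at (317,180) lies between the jaw planes, and the hand-read dock edges agree (mouth mid (525.1, -200.3)). I'll descend on the tail.

play_rows --commands '[{"xyz": [0, 0.001, 0.02], "yaw": 0.015}, {"xyz": [0, 0, 0.025], "yaw": 0}, {"xyz": [0, 0, 0.02], "yaw": 0}, {"xyz": [0, 0, 0.01], "yaw": 0}, {"xyz": [0, 0, 0], "yaw": 0}]'

```text
clock: 18.85
ee_pos: [523.2, 55.0, 36.1]
tool_rot: [2.216, 2.208, 0.074]
contact_force: [-0.0, 1.0, 0.3]
width: 1.0
```

```bash
python3 - <<'E'
from h import *
oo=st();print(totool(oo,np.array([518,59,1.5])-oo['ee_pos']))
E
```

```text
t 18.85 p [523.2  55.   36.1] psi 1.5676 tz [ 0.042  0.025 -0.999] F [-0.   1.   0.3] w 1.0 q [-0.14  0.32  1.89  0.04  0.89 -0.16]
[ 0.0031 -0.0067  0.0344]
```

play_rows --commands '[{"xyz": [0.003, -0.007, 0.012], "yaw": 0}, {"xyz": [0.001, -0.001, 0.012], "yaw": 0}, {"xyz": [0, 0, 0.006], "yaw": 0}, {"xyz": [0, 0, 0], "yaw": 0}]'

```text
clock: 19.25
ee_pos: [518.1, 58.8, 6.4]
tool_rot: [2.216, 2.204, 0.078]
contact_force: [-0.1, 0.0, 0.2]
width: 1.002
```

```bash
python3 - <<'E'
from h import *
oo=st();print(totool(oo,np.array([518,59,1.5])-oo['ee_pos']))
E
```

```text
t 19.25 p [518.1  58.8   6.4] psi 1.5661 tz [ 0.046  0.024 -0.999] F [-0.1  0.   0.2] w 1.002 q [-0.13  0.36  1.91  0.04  0.82 -0.16]
[ 0.0001 -0.0004  0.0049]
```

play_rows --commands '[{"xyz": [0, -0.0005, 0.004], "yaw": 0}, {"xyz": [0, 0, 0.001], "yaw": 0}]'

```text
clock: 19.45
ee_pos: [518.3, 59.0, 1.3]
tool_rot: [2.215, 2.204, 0.078]
contact_force: [0.5, -0.7, -0.1]
width: 1.001
```

play_rows --commands '[{"xyz": [0, 0, 0], "yaw": 0}, {"xyz": [0, 0, 0], "yaw": 0}, {"xyz": [0, 0, 0], "yaw": 0}, {"xyz": [0, 0, 0], "yaw": 0}, {"xyz": [0, 0, 0], "yaw": 0}]' --claw 0.4

```text
clock: 19.95
ee_pos: [519.1, 59.0, 2.3]
tool_rot: [2.214, 2.203, 0.08]
contact_force: [0.4, -0.1, -1.8]
width: 0.624
```

```bash
python3 - <<'E'
from h import *
oo=st();shot('wrist','w13')
E
```

```text
t 19.95 p [519.1  59.    2.3] psi 1.5668 tz [ 0.048  0.024 -0.999] F [ 0.4 -0.1 -1.8] w 0.624 q [-0.13  0.37  1.91  0.04  0.81 -0.16]
```

View pics/w13.png

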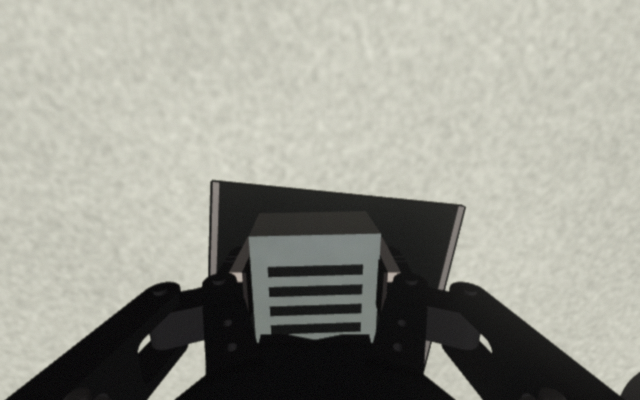

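The tail is gripped (width 0.624). Lift, then align with the dock's axis (ψ→1.518).

play_rows --commands '[{"xyz": [0, 0, -0.006], "yaw": 0}, {"xyz": [0, 0, -0.006], "yaw": 0}, {"xyz": [-0.01, 0.004, 0], "yaw": 0.02}, {"xyz": [-0.015, 0.005, 0], "yaw": 0.02}, {"xyz": [-0.015, 0.005, 0], "yaw": 0.01}, {"xyz": [-0.01, 0.002, 0], "yaw": 0}, {"xyz": [0, 0, 0], "yaw": 0}, {"xyz": [0, 0, 0], "yaw": 0}]'

```text
clock: 20.8
ee_pos: [533.2, 2.2, 13.7]
tool_rot: [2.277, 2.141, 0.078]
contact_force: [0.0, -0.7, -2.7]
width: 0.621
```

```bash
cat >> h.py <<'E'
A=np.array([0.0525,0.9986]);M=np.array([525.0,-200.2])
def dock(o):
    """cassette pose in dock coords from the tool pose; rear grip, nose 128.3 ahead"""
    Rm=R.from_rotvec(o['tool_rot']).as_matrix();g=o['ee_pos']-25*Rm[:,2]
    dirn=Rm[:2,0]/np.linalg.norm(Rm[:2,0])
    nose=g[:2]-128.3*dirn
    B=np.array([A[1],-A[0]])
    print('grasp lateral',((g[:2]-M)@B).round(1),'nose lateral',((nose-M)@B).round(1),'nose along(+out)',((nose-M)@A).round(1),'yaw err',(psi(o)-np.arctan2(A[1],A[0])).round(4))
E
python3 - <<'E'
from h import *
oo=st();dock(oo);shot('scene','s14');shot('wrist','w14')
im=np.load('pics/s14.npz')['im'];save('s14c',cv2.resize(im[150:350,180:420],None,fx=3.2,fy=2.9,interpolation=cv2.INTER_CUBIC))
E
```

```text
t 20.8 p [533.2   2.2  13.7] psi 1.5098 tz [ 0.046  0.024 -0.999] F [ 0.  -0.7 -2.7] w 0.621 q [-0.24  0.37  1.88  0.05  0.85 -0.21]
grasp lateral -3.6 nose lateral -4.7 nose along(+out) 73.6 yaw err -0.0085
```

View pics/s14c.png

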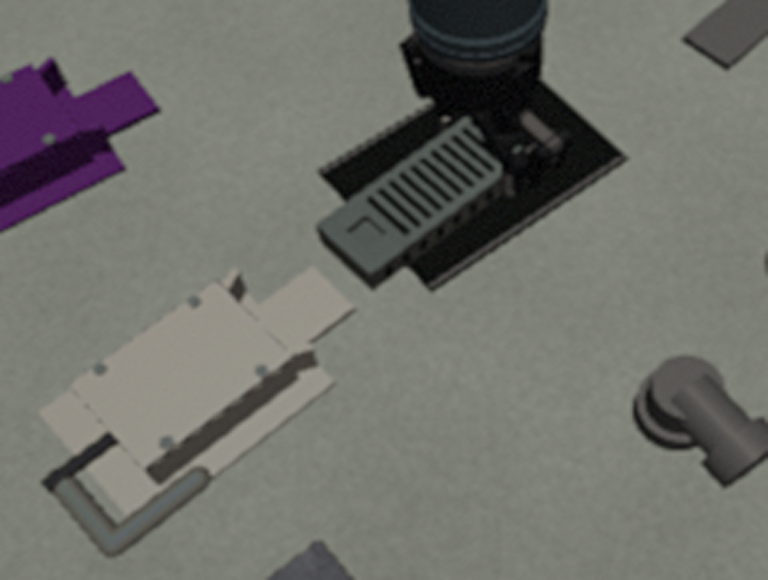

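The scene view shows the cassette level ahead of the dock, pocket end toward it, in line with the sill. I'll correct laterally by +4 mm and advance over the sill.

play_rows --commands '[{"xyz": [-0.004, 0.004, 0], "yaw": -0.008}, {"xyz": [-0.012, 0, 0], "yaw": 0}, {"xyz": [-0.012, 0, 0], "yaw": 0}, {"xyz": [-0.01, 0, 0], "yaw": 0}, {"xyz": [0, 0, 0], "yaw": 0}]'

```text
clock: 21.4
ee_pos: [534.9, -37.5, 12.7]
tool_rot: [2.264, 2.156, 0.077]
contact_force: [-0.1, -0.1, -3.9]
width: 0.621
```

```bash

python3 - <<'E'
from h import *
oo=st();dock(oo);shot('top','t15')
z=np.load('pics/t15.npz');im=z['im'];save('t15c',cv2.resize(im[170:250,320:450],None,fx=6,fy=6,interpolation=cv2.INTER_CUBIC))
E
```

```text
t 21.4 p [534.9 -37.5  12.7] psi 1.5223 tz [ 0.046  0.024 -0.999] F [-0.1 -0.1 -3.9] w 0.621 q [-0.31  0.38  1.87  0.05  0.86 -0.3 ]
grasp lateral 0.2 nose lateral 0.7 nose along(+out) 34.1 yaw err 0.004
```

View pics/t15c.png

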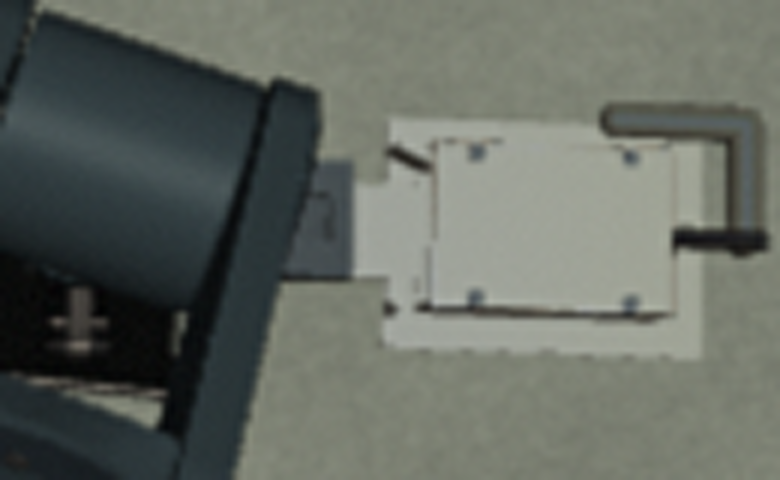

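```bash

python3 - <<'E'
from h import *
K,T=world('top');B=np.array([A[1],-A[0]])
for n,a,b,zz in [('noseL',353,160,44),('noseR',352,278,44),('roofL',435,139,49),('roofR',430,309,49),('backL',673,145,49),('backR',670,316,49),('sillL',358,183,8),('sillR',356,276,8)]:
    p=ray(K,T,320+a/6,170+b/6,zz)[:2];print(n,p.round(1),'lat',((p-M)@B).round(1),'along',((p-M)@A).round(1))
E
```

```text
noseL [ 552.  -167.8] lat 25.3 along 33.7
noseR [ 497.5 -165.8] lat -29.3 along 32.9
roofL [ 560.5 -205. ] lat 35.7 along -2.9
roofR [ 482.5 -200.1] lat -42.5 along -2.2
backL [ 556.1 -313.6] lat 37.0 along -111.6
backR [ 477.7 -308.8] lat -41.5 along -111.0
sillL [ 545.4 -174.7] lat 19.1 along 26.5
sillR [ 501.2 -172.4] lat -25.2 along 26.5
```

The top view gives the nose +0.9 mm off the dock's centreline, agreeing with the tool-based 0.7. Lower onto the sill and advance gently.

play_rows --commands '[{"xyz": [0, -0.0007, 0.003], "yaw": 0.004}, {"xyz": [0, 0, 0.002], "yaw": 0}, {"xyz": [0, 0, 0], "yaw": 0}]'

```text
clock: 21.75
ee_pos: [534.0, -36.6, 7.1]
tool_rot: [2.27, 2.151, 0.078]
contact_force: [0.3, -0.0, -2.4]
width: 0.628
```

```bash

python3 - <<'E'
from h import *
oo=st();dock(oo)
E
```

```text
t 21.75 p [534.  -36.6   7.1] psi 1.5173 tz [ 0.045  0.024 -0.999] F [ 0.3 -0.  -2.4] w 0.628 q [-0.31  0.39  1.87  0.05  0.85 -0.29]
grasp lateral -0.7 nose lateral -0.9 nose along(+out) 34.9 yaw err -0.001
```

play_rows --commands '[{"xyz": [-0.006, 0.0005, 0], "yaw": 0}, {"xyz": [-0.008, 0, 0], "yaw": 0}, {"xyz": [-0.008, 0, 0], "yaw": 0}, {"xyz": [-0.006, 0, 0], "yaw": 0}, {"xyz": [0, 0, 0], "yaw": 0}]'

```text
clock: 22.25
ee_pos: [533.4, -66.6, 6.7]
tool_rot: [2.268, 2.152, 0.078]
contact_force: [-0.4, -0.6, -2.3]
width: 0.624
```

```bash

python3 - <<'E'
from h import *
oo=st();dock(oo);shot('top','t16')
z=np.load('pics/t16.npz');im=z['im'];save('t16c',cv2.resize(im[170:250,320:450],None,fx=6,fy=6,interpolation=cv2.INTER_CUBIC))
E
```

```text
t 22.25 p [533.4 -66.6   6.7] psi 1.5189 tz [ 0.046  0.024 -0.999] F [-0.4 -0.6 -2.3] w 0.624 q [-0.37  0.39  1.87  0.05  0.85 -0.35]
grasp lateral 0.2 nose lateral 0.3 nose along(+out) 4.9 yaw err 0.0006
```

View pics/t16c.png

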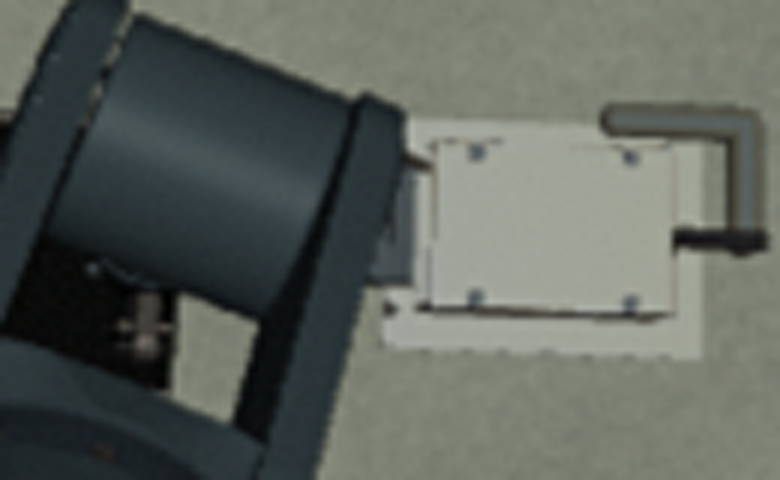

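The nose is between the cheeks at the mouth, well centred. Going in.

play_rows --commands '[{"xyz": [-0.004, 0, 0], "yaw": 0}, {"xyz": [-0.005, 0, 0], "yaw": 0}, {"xyz": [-0.005, 0, 0], "yaw": 0}, {"xyz": [-0.005, 0, 0], "yaw": 0}, {"xyz": [0, 0, 0], "yaw": 0}]'

```text
clock: 22.8
ee_pos: [532.4, -86.7, 6.3]
tool_rot: [2.267, 2.152, 0.078]
contact_force: [-0.4, -1.7, -1.4]
width: 0.624
```

```bash

python3 - <<'E'
from h import *
oo=st();dock(oo)
E
```

```text
t 22.8 p [532.4 -86.7   6.3] psi 1.5193 tz [ 0.046  0.024 -0.999] F [-0.4 -1.7 -1.4] w 0.624 q [-0.41  0.4   1.86  0.05  0.85 -0.39]
grasp lateral 0.3 nose lateral 0.4 nose along(+out) -15.2 yaw err 0.0011
```

play_rows --commands '[{"xyz": [-0.006, 0, 0], "yaw": 0}, {"xyz": [-0.008, 0, 0], "yaw": 0}, {"xyz": [-0.008, 0, 0], "yaw": 0}, {"xyz": [-0.008, 0, 0], "yaw": 0}, {"xyz": [-0.006, 0, 0], "yaw": 0}, {"xyz": [0, 0, 0], "yaw": 0}]'

```text
clock: 23.4
ee_pos: [531.2, -125.4, 6.2]
tool_rot: [2.267, 2.151, 0.081]
contact_force: [1.2, 1.8, -0.5]
width: 0.626
```

```bash

python3 - <<'E'
from h import *
oo=st();dock(oo);shot('wrist','w17')
E
```

```text
t 23.4 p [ 531.2 -125.4    6.2] psi 1.519 tz [ 0.048  0.025 -0.999] F [ 1.2  1.8 -0.5] w 0.626 q [-0.48  0.41  1.84  0.06  0.86 -0.46]
grasp lateral 1.1 nose lateral 1.2 nose along(+out) -54.0 yaw err 0.0007
```

View pics/w17.png

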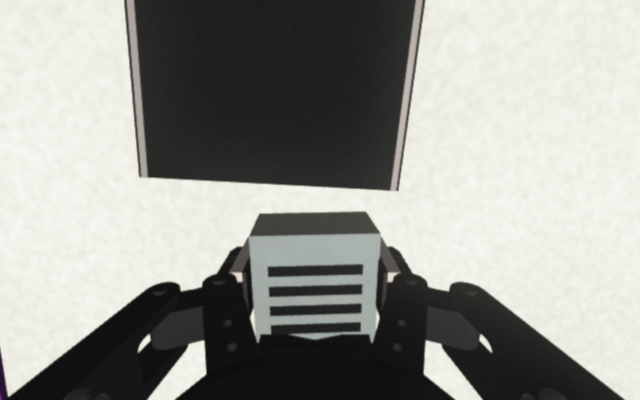

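The tail hasn't slipped in the jaws (edge still at v≈236) and the nose is about 54 mm in. Creeping toward the stop in small rows so the push stays small.

play_rows --commands '[{"xyz": [-0.002, -0.0005, 0], "yaw": 0}, {"xyz": [-0.002, 0, 0], "yaw": 0}, {"xyz": [-0.002, 0, 0], "yaw": 0}, {"xyz": [-0.002, 0, 0], "yaw": 0}]'

```text
clock: 23.85
ee_pos: [530.4, -132.5, 6.2]
tool_rot: [2.267, 2.153, 0.082]
contact_force: [-1.2, 4.0, 2.8]
width: 0.623
```

```bash

python3 - <<'E'
from h import *
oo=st();dock(oo)
E
```

```text
t 23.85 p [ 530.4 -132.5    6.2] psi 1.5196 tz [ 0.048  0.026 -0.999] F [-1.2  4.   2.8] w 0.623 q [-0.49  0.41  1.84  0.06  0.86 -0.48]
grasp lateral 0.6 nose lateral 0.8 nose along(+out) -61.1 yaw err 0.0014
```

play_rows --commands '[{"xyz": [-0.0015, 0, -0.0005], "yaw": 0}, {"xyz": [-0.0015, 0, 0], "yaw": 0}, {"xyz": [-0.0015, 0, 0], "yaw": 0}]'

```text
clock: 24.15
ee_pos: [529.7, -137.3, 6.2]
tool_rot: [2.267, 2.154, 0.081]
contact_force: [0.6, 5.6, 3.1]
width: 0.624
```

```bash

python3 - <<'E'
from h import *
oo=st();dock(oo)
E
```

```text
t 24.15 p [ 529.7 -137.3    6.2] psi 1.5202 tz [ 0.047  0.026 -0.999] F [0.6 5.6 3.1] w 0.624 q [-0.5   0.41  1.84  0.06  0.86 -0.48]
grasp lateral 0.2 nose lateral 0.5 nose along(+out) -66.0 yaw err 0.0019
```

play_rows --commands '[{"xyz": [-0.0015, 0, -0.001], "yaw": 0}, {"xyz": [-0.0015, 0, 0], "yaw": 0}, {"xyz": [-0.0015, 0, 0], "yaw": 0}]'

```text
clock: 24.45
ee_pos: [528.8, -142.7, 6.5]
tool_rot: [2.267, 2.154, 0.08]
contact_force: [-0.4, 1.4, -2.3]
width: 0.628
```

```bash

python3 - <<'E'
from h import *
oo=st();dock(oo)
E
```

```text
t 24.45 p [ 528.8 -142.7    6.5] psi 1.5203 tz [ 0.046  0.025 -0.999] F [-0.4  1.4 -2.3] w 0.628 q [-0.51  0.41  1.84  0.06  0.86 -0.49]
grasp lateral -0.3 nose lateral -0.1 nose along(+out) -71.4 yaw err 0.002
```

play_rows --commands '[{"xyz": [-0.0015, 0, 0], "yaw": 0}, {"xyz": [-0.0015, 0, 0], "yaw": 0}]'

```text
clock: 24.65
ee_pos: [528.5, -146.1, 6.2]
tool_rot: [2.267, 2.154, 0.079]
contact_force: [0.2, 2.4, 0.4]
width: 0.628
```

```bash

python3 - <<'E'
from h import *
oo=st();dock(oo)
E
```

```text
t 24.65 p [ 528.5 -146.1    6.2] psi 1.5202 tz [ 0.046  0.025 -0.999] F [0.2 2.4 0.4] w 0.628 q [-0.51  0.42  1.83  0.06  0.86 -0.5 ]
grasp lateral -0.5 nose lateral -0.3 nose along(+out) -74.8 yaw err 0.0019
```

play_rows --commands '[{"xyz": [-0.0015, 0.0005, 0], "yaw": 0}, {"xyz": [-0.0015, 0, 0], "yaw": 0}]'

```text
clock: 24.85
ee_pos: [528.7, -149.1, 6.2]
tool_rot: [2.268, 2.154, 0.079]
contact_force: [0.4, 2.0, 0.1]
width: 0.629
```

```bash

python3 - <<'E'
from h import *
oo=st();dock(oo)
E
```

```text
t 24.85 p [ 528.7 -149.1    6.2] psi 1.52 tz [ 0.046  0.026 -0.999] F [0.4 2.  0.1] w 0.629 q [-0.52  0.42  1.83  0.06  0.87 -0.5 ]
grasp lateral -0.1 nose lateral 0.1 nose along(+out) -77.8 yaw err 0.0017
```

play_rows --commands '[{"xyz": [-0.0015, 0, 0], "yaw": 0}, {"xyz": [-0.0015, 0, 0], "yaw": 0}]'

```text
clock: 25.05
ee_pos: [528.7, -152.3, 6.2]
tool_rot: [2.268, 2.154, 0.08]
contact_force: [-0.3, 1.9, -0.8]
width: 0.626
```

```bash

python3 - <<'E'
from h import *
oo=st();dock(oo)
E
```

```text
t 25.05 p [ 528.7 -152.3    6.2] psi 1.5201 tz [ 0.046  0.026 -0.999] F [-0.3  1.9 -0.8] w 0.626 q [-0.52  0.42  1.83  0.06  0.87 -0.51]
grasp lateral 0.0 nose lateral 0.3 nose along(+out) -81.0 yaw err 0.0018
```

play_rows --commands '[{"xyz": [-0.0015, 0, 0], "yaw": 0}, {"xyz": [-0.0015, 0, 0], "yaw": 0}]'

```text
clock: 25.25
ee_pos: [528.7, -153.3, 6.2]
tool_rot: [2.27, 2.156, 0.084]
contact_force: [2.1, 12.1, 3.7]
width: 0.624
```

```bash

python3 - <<'E'
from h import *
oo=st();dock(oo)
E
```

```text
t 25.25 p [ 528.7 -153.3    6.2] psi 1.5197 tz [ 0.046  0.03  -0.999] F [ 2.1 12.1  3.7] w 0.624 q [-0.53  0.42  1.83  0.06  0.87 -0.52]
grasp lateral 0.1 nose lateral 0.3 nose along(+out) -82.0 yaw err 0.0014
```

The push jumped to 12 N and motion stopped at about 82 mm in, within the 65-85 expected and far below 35 N, so this is the stop. I'll let it relax and check.

play_rows --commands '[{"xyz": [0, 0, 0], "yaw": 0}]'

```text
clock: 25.35
ee_pos: [528.8, -153.1, 6.2]
tool_rot: [2.27, 2.156, 0.084]
contact_force: [-0.2, -2.0, -0.2]
width: 0.633
```

```bash

python3 - <<'E'
from h import *
oo=st();dock(oo);shot('wrist','w18')
z=np.load('pics/w18.npz');K,T=world('wrist',obs=dict(ee_pos=z['p'],tool_rot=z['r']))
save('w18c',cv2.resize(z['im'][200:350,220:410],None,fx=4,fy=4))
for zz in (36,38,40): print(zz,ray(K,T,250,236,zz).round(1),ray(K,T,380,235,zz).round(1))
E
```

```text
t 25.35 p [ 528.8 -153.1    6.2] psi 1.5202 tz [ 0.046  0.03  -0.999] F [-0.2 -2.  -0.2] w 0.633 q [-0.53  0.42  1.83  0.06  0.87 -0.52]
grasp lateral 0.2 nose lateral 0.5 nose along(+out) -81.9 yaw err 0.002
36 [ 502.  -131.5   36. ] [ 556.2 -134.8   36. ]
38 [ 502.5 -130.7   38. ] [ 555.6 -134.    38. ]
40 [ 502.9 -129.9   40. ] [ 555.1 -133.1   40. ]
```

View pics/w18c.png

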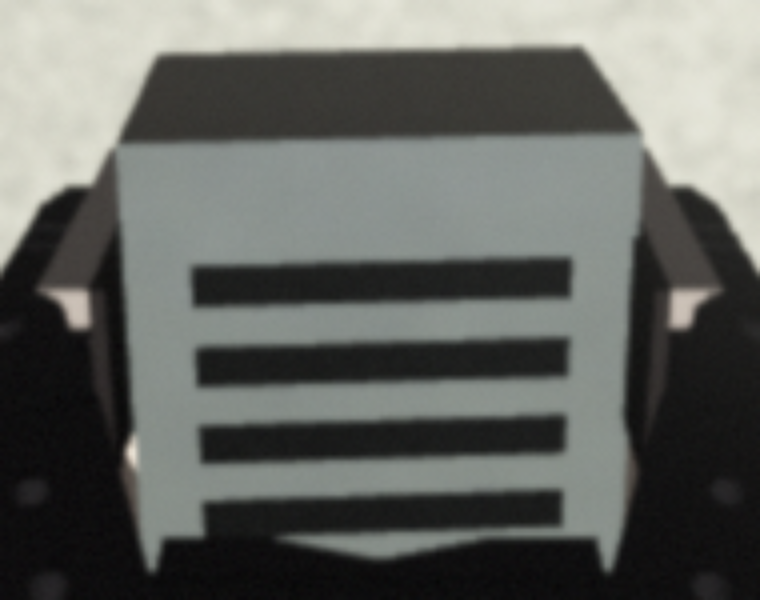

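The tail edge is at y≈-132, which puts the nose about 82 mm in. Release and rise.

play_rows --commands '[{"xyz": [0, 0, 0], "yaw": 0}, {"xyz": [0, 0, 0], "yaw": 0}, {"xyz": [0, 0, 0], "yaw": 0}, {"xyz": [0, 0, 0], "yaw": 0}, {"xyz": [0, 0, 0], "yaw": 0}, {"xyz": [0, 0, -0.01], "yaw": 0}, {"xyz": [0, 0, -0.015], "yaw": 0}, {"xyz": [0, 0, -0.02], "yaw": 0}, {"xyz": [0, 0, -0.025], "yaw": 0}, {"xyz": [0, 0, -0.03], "yaw": 0}, {"xyz": [0, 0, -0.03], "yaw": 0}, {"xyz": [0, 0, -0.02], "yaw": 0}, {"xyz": [0, 0, 0], "yaw": 0}]' --claw 1

```text
clock: 26.7
ee_pos: [522.5, -160.1, 170.8]
tool_rot: [2.264, 2.149, 0.085]
contact_force: [0.3, -0.2, -0.2]
width: 1.0
```

```bash

python3 - <<'E'
from h import *
oo=st();shot('wrist','w19');shot('scene','s19')
z=np.load('pics/s19.npz');save('s19c',cv2.resize(z['im'][80:340,170:480],None,fx=2.5,fy=2.3))
E
```

```text
t 26.7 p [ 522.5 -160.1  170.8] psi 1.5198 tz [ 0.052  0.024 -0.998] F [ 0.3 -0.2 -0.2] w 1.0 q [-0.54  0.15  1.77  0.05  1.19 -0.51]
```

View pics/w19.png

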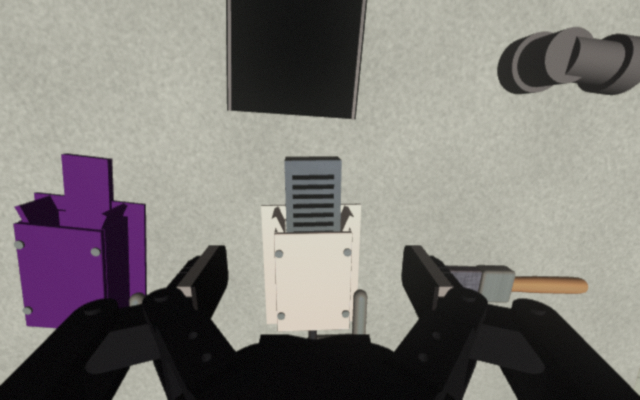

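View pics/s19c.png

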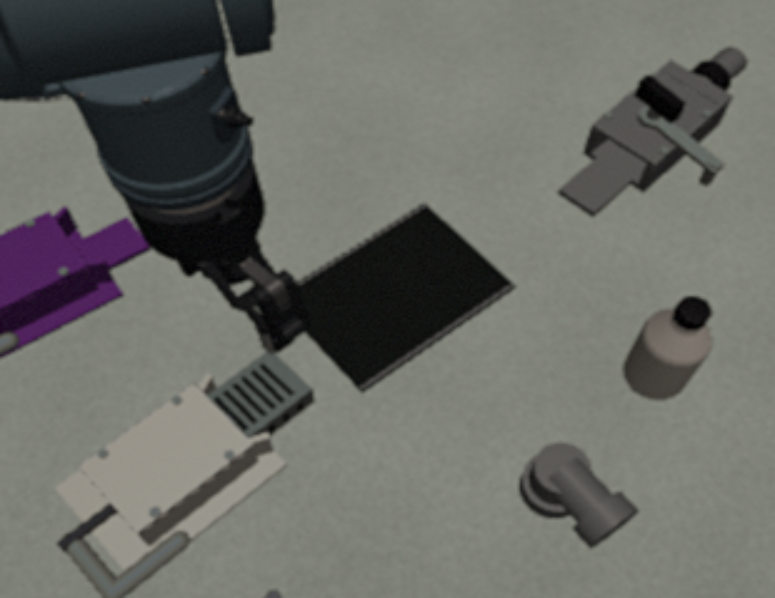

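The cassette sits in the white dock and the finger is still aside. I'll measure the cassette's tail, its heading against the dock, and its height.

```bash

python3 - <<'E'
from h import *
z=np.load('pics/w19.npz');im,d=z['im'],z['d'];o=dict(ee_pos=z['p'],tool_rot=z['r']);K,T=world('wrist',obs=o);P=pts('wrist',d,o)
save('w19c',cv2.resize(im[145:345,250:375],None,fx=4.5,fy=3))
def f(c,zz,n):
    Q=np.array([ray(K,T,u,v,zz)[:2] for u,v in c[:,0]],np.float32);r=cv2.minAreaRect(Q);b=cv2.boxPoints(r);print(n,np.round(r[0],1),np.round(r[1],1),round(r[2],2),b.round(1).tolist())
reg=np.zeros(d.shape,bool);reg[150:232,275:350]=1
m=(reg&(im.max(2)<125)&(P[...,2]>30)&(P[...,2]<46)).astype(np.uint8);m[228:]=0
m=cv2.morphologyEx(m,cv2.MORPH_CLOSE,np.ones((9,9)));m=cv2.morphologyEx(m,cv2.MORPH_OPEN,np.ones((5,5)))
c=max(cv2.findContours(m,0,2)[0],key=cv2.contourArea);f(c,38,'cass')
zz=P[...,2];
for x0,x1,y0,y1 in [(289,300,163,174),(328,338,163,174),(289,294,205,222),(333,338,205,222),(295,330,163,174)]: print('z',np.nanmedian(zz[y0:y1,x0:x1]).round(1))
reg[:]=0;reg[190:335,255:368]=1
m=(reg&(P[...,2]>45)&(P[...,2]<58)&(im.min(2)>90)).astype(np.uint8);m=cv2.morphologyEx(m,cv2.MORPH_OPEN,np.ones((7,7)))
c=max(cv2.findContours(m,0,2)[0],key=cv2.contourArea);f(c,49,'roof')
E
```

```text
cass [ 527.8 -164.5] [68.3 70.3] 85.89 [[490.29998779296875, -196.10000610351562], [560.4000244140625, -201.10000610351562], [565.2999877929688, -133.0], [495.20001220703125, -128.0]]
z 38.1
z 38.1
z 38.2
z 38.1
z 38.0
roof [ 522.4 -254.9] [110.3  75.7] 87.02 [[481.70001220703125, -308.0], [557.2999877929688, -311.8999938964844], [563.0999755859375, -201.6999969482422], [487.3999938964844, -197.8000030517578]]
```

View pics/w19c.png

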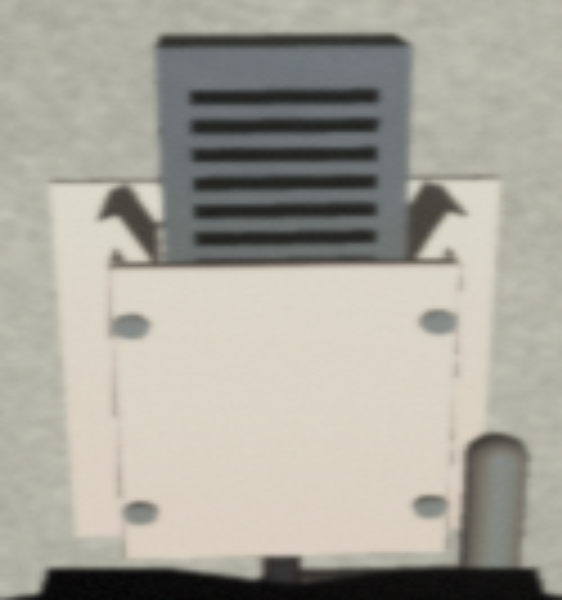

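```bash

python3 - <<'E'
from h import *
z=np.load('pics/w19.npz');o=dict(ee_pos=z['p'],tool_rot=z['r']);K,T=world('wrist',obs=o)
Mm=np.array([525.25,-199.75]);B=np.array([A[1],-A[0]])
q=[]
for a,b in [(159,46),(410,45),(165,255),(407,255)]:
    p=ray(K,T,250+a/4.5,145+b/3,38)[:2];q.append(p);print(p.round(1),'lat',((p-Mm)@B).round(1),'along',((p-Mm)@A).round(1))
s=(q[0]+q[1]-q[2]-q[3])/2;print('heading',np.arctan2(s[1],s[0])*57.3)
E
```

```text
[ 503.6 -130.4] lat -25.3 along 68.1
[ 556.  -133.2] lat 27.2 along 68.0
[ 499.5 -199.9] lat -25.7 along -1.5
[ 553.3 -203.8] lat 28.2 along -2.6
heading 87.23083300593166
```

The tail is 68 mm out, so the nose is 82 mm in, the same depth at which it met the stop. It's level (top at 38.1 mm everywhere), 1 mm off centre and aligned within 0.2°. The arm is clear, so I'll hand in.

```bash

python3 - <<'E'
from h import *
st();print(hand_in())
E
```

```text
t 26.8 p [ 521.1 -159.2  167.5] psi 1.5197 tz [ 0.048  0.026 -0.998] F [-0.2  0.2 -0.5] w 0.995 q [-0.54  0.15  1.77  0.05  1.19 -0.51]
the job is handed in; nothing more can be done
None
```

The job is done and handed in at 26.8 s of the 72 s allowed; no verdict is reported.

- **Finger:** I lifted it about 10 mm by its bar, swung it about 1.41 rad towards +x, let it down and released it. The last scene picture shows it still aside.
- **Mat:** I drew the cassette out, set it flat on the mat with its centre about 6 mm from the mat's, and let go.
- **Dock:** I took it by the tail and slid it in pocket end first. The measured push rose to about 12 N at 82 mm in, well below the 35 N that shoves the stop. I released it there.
- **Last checks:**
  - The nose is 82 mm in, the same depth as at contact.
  - The cassette is about 1 mm off the centreline and within about 0.2° of the dock's axis.
  - Its top is level at 38.1 mm, which puts the centre about 23 mm up.
  - The gripper is clear above, and the bottle, elbow and brush look untouched.

**Not checked directly:** the stop is hidden under the roof, so its contact is inferred from the force and the depth. The gripper tilt also drifted to about 0.05 rad during the run, though the cassette lay flat after release.

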